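# Trip-test the saw's safety switch and clear the spacers while it is dead

### The job

Check the saw's safety switch by pressing its test button so that the lever drops of its own accord, and leave the lever down while you clear the bench. Only then pull the drawer open, put every loose steel spacer on the bench into it, the wide flat rings in the left half and the narrow tall sleeves in the right half (left and right as the robot sees them), and push the drawer fully shut. When that is done, lift the lever fully back up and let go, without disturbing the tin, the offcut or the spanner.

Things in the scene. Friction and masses are not known exactly. Their poses are not given: they have to be found in the camera images.
- switchbox: Cream safety-switch box of the saw, 160 x 160 x 70 mm high, fixed to the bench. Origin: centre of its underside; its x axis points away from the robot, y to the left, z up. On its top, the test button is on the right half and the lever on the left half.
- button_top (a point): Centre of the top face of the test button: a grey round push button, 28 mm across, standing 14 mm above the box top (84 mm above the bench), pressed straight down.
- test_button (a joint): Travel of the test button: 0 m released, 0.0065 m fully down; it springs back. It takes 1 to 3 N to start and about 4 to 6 N to push fully down. At about 0.004 m it kicks the lever over its dead point; press it fully down.
- lever_grip (a point): Centre of the black grip at the end of the lever: a round bar 18 mm in diameter and 28 mm long, always lying along the box's y axis, on a steel arm 10 mm thick; 70 mm from the hinge axis. With the lever up it is 130 mm above the bench, with the lever down 94 mm.
- lever (a joint): Angle of the lever: 0 rad is up, resting 0.25 rad behind the vertical; it falls towards the robot (box -x) to 1.35 rad, down (1.10 rad past the vertical). Hinge axis along the box's y, 62 mm above the bench, at box x = +10 mm; grip's middle at box y = +42 mm. It weighs 150 g, swings freely and its weight keeps it up or down.
- unit: Teal steel drawer unit, 280 (x) x 300 (y) x 85 mm high, fixed on the bench, with one drawer that faces the robot. Origin: centre of its underside; x points away from the robot, y to the left.
- unit_drawer0 (a joint): How far the drawer is pulled out, towards the unit's -x: 0 m fully shut, 0.197 m at the stop. It may start slightly ajar. It slides with a light drag (1 N and some damping) and stays where left.
- unit_drawer0_handle (a point): Middle of the drawer's bar handle: a steel bar of 11 mm diameter, 120 mm long along the unit's y, centre 35 mm in front of the drawer face and 47 mm above the bench; it moves with the drawer.
- left_half (a point): Front edge of the inner floor (22 mm above the bench) of the drawer's left half (+y side), mid-width, at the foot of the front wall; axes as the unit's; moves with the drawer. The half extends 235 mm from there (x) and is 123 mm wide (y), walls and divider 41 mm high. The unit's top covers what is not pulled out, 51 mm above the drawer floor.
- right_half (a point): The same for the drawer's right half (-y side).
- ring1: Wide flat spacing ring, plain steel, 44 mm outer diameter, 14 mm high, 20 mm bore, about 100 g, lying on the bench. Origin: centre of its underside; z is its axis. May be absent.
- ring2: Wide flat spacing ring, plain steel, 44 mm outer diameter, 14 mm high, 20 mm bore, about 100 g, lying on the bench. Origin: centre of its underside; z is its axis. May be absent.
- ring3: Wide flat spacing ring, plain steel, 44 mm outer diameter, 14 mm high, 20 mm bore, about 100 g, lying on the bench. Origin: centre of its underside; z is its axis. May be absent.
- sleeve1: Narrow tall sleeve, plain steel, 30 mm outer diameter, 32 mm high, 16 mm bore, about 90 g, standing on the bench. Origin: centre of its underside; z is its axis. May be absent.
- sleeve2: Narrow tall sleeve, plain steel, 30 mm outer diameter, 32 mm high, 16 mm bore, about 90 g, standing on the bench. Origin: centre of its underside; z is its axis. May be absent.
- sleeve3: Narrow tall sleeve, plain steel, 30 mm outer diameter, 32 mm high, 16 mm bore, about 90 g, standing on the bench. Origin: centre of its underside; z is its axis. May be absent.
- tin: Bystander: closed paint tin, 76 mm across, 90 mm high. Origin: centre of its underside.
- offcut: Bystander: wood offcut, 50 x 130 x 30 mm. Origin: centre of its underside.
- spanner: Bystander: steel spanner lying on the bench. Origin under its middle.

How it is judged:
On the way, in this order (a step that is already met when the one before it is completed fails the run):
1. the test button is pressed (value of joint test_button above 0.003 m), for 0.02 s.
2. the lever has dropped, untouched by the fingers (value of joint lever above 1.2 rad and contact force between the fingers and lever below 0.3 N), for 0.2 s.
3. the drawer is pulled open by at least 10 cm with the lever down (value of joint lever above 1.2 rad and value of joint unit_drawer0 above 0.1 m), for 0.2 s.
4. all rings lie in the left half and all sleeves in the right half of the drawer, with the lever down (value of joint lever above 1.2 rad and x of ring1 in the frame of left_half between -0.003 and 0.238 m and y of ring1 in the frame of left_half between -0.062 and 0.062 m and z of ring1 in the frame of left_half between -0.01 and 0.04 m and x of ring2 in the frame of left_half between -0.003 and 0.238 m and y of ring2 in the frame of left_half between -0.062 and 0.062 m and z of ring2 in the frame of left_half between -0.01 and 0.04 m and x of ring3 in the frame of left_half between -0.003 and 0.238 m and y of ring3 in the frame of left_half between -0.062 and 0.062 m and z of ring3 in the frame of left_half between -0.01 and 0.04 m and x of sleeve1 in the frame of right_half between -0.003 and 0.238 m and y of sleeve1 in the frame of right_half between -0.062 and 0.062 m and z of sleeve1 in the frame of right_half between -0.01 and 0.04 m and x of sleeve2 in the frame of right_half between -0.003 and 0.238 m and y of sleeve2 in the frame of right_half between -0.062 and 0.062 m and z of sleeve2 in the frame of right_half between -0.01 and 0.04 m and x of sleeve3 in the frame of right_half between -0.003 and 0.238 m and y of sleeve3 in the frame of right_half between -0.062 and 0.062 m and z of sleeve3 in the frame of right_half between -0.01 and 0.04 m), for 0.2 s.
5. the drawer is shut with everything in it, the lever still down (all of step 4 and value of joint unit_drawer0 below 0.008 m), for 0.2 s.
6. the lever is back up (value of joint lever below 0.08 rad), for 0.2 s.
At the end, for the whole second after the job is handed in: The lever is up on its back stop (under 0.08 rad) and let go, the drawer is shut (under 8 mm open), every ring present is in the drawer's left half and every sleeve present in its right half, all at rest (value of joint lever below 0.08 rad and value of joint unit_drawer0 below 0.008 m and x of ring1 in the frame of left_half between -0.003 and 0.238 m and y of ring1 in the frame of left_half between -0.062 and 0.062 m and z of ring1 in the frame of left_half between -0.01 and 0.04 m and x of ring2 in the frame of left_half between -0.003 and 0.238 m and y of ring2 in the frame of left_half between -0.062 and 0.062 m and z of ring2 in the frame of left_half between -0.01 and 0.04 m and x of ring3 in the frame of left_half between -0.003 and 0.238 m and y of ring3 in the frame of left_half between -0.062 and 0.062 m and z of ring3 in the frame of left_half between -0.01 and 0.04 m and x of sleeve1 in the frame of right_half between -0.003 and 0.238 m and y of sleeve1 in the frame of right_half between -0.062 and 0.062 m and z of sleeve1 in the frame of right_half between -0.01 and 0.04 m and x of sleeve2 in the frame of right_half between -0.003 and 0.238 m and y of sleeve2 in the frame of right_half between -0.062 and 0.062 m and z of sleeve2 in the frame of right_half between -0.01 and 0.04 m and x of sleeve3 in the frame of right_half between -0.003 and 0.238 m and y of sleeve3 in the frame of right_half between -0.062 and 0.062 m and z of sleeve3 in the frame of right_half between -0.01 and 0.04 m and linear speed of each of ring1, ring2, ring3, sleeve1, sleeve2, sleeve3 below 0.03 m/s and contact force between the fingers and lever below 0.3 N); the robot touches nothing.
It fails at once if the tin is shifted by more than 3 cm (distance of tin from where it was at the start of the episode above 0.03 m).
It fails at once if the offcut is shifted by more than 3 cm (distance of offcut from where it was at the start of the episode above 0.03 m).
It fails at once if the spanner is shifted by more than 3 cm (distance of spanner from where it was at the start of the episode above 0.03 m).
Of ring1, ring2, ring3, sleeve1, sleeve2, sleeve3 only 3 to 5 are there at a start; the rules pass over those that are not, and their reading is None.
At some moment in a run one of ring1, ring2, ring3, sleeve1, sleeve2, sleeve3 may be knocked a few centimetres aside while the robot is not near it.
Once in a run the grip may slacken for a moment while it holds something.
It also fails if it takes over 210 s, if anything falls off the work surface, if the arm or the gripper's body presses on something with over 40 N, if the wrist force passes 120 N, or if a joint passes its speed limit or range.

### The arm

A 7-joint arm with a two-finger parallel gripper is mounted at the origin on the work surface. World frame = base frame: x ahead of the robot, y to its left, z up, the work surface at z = 0. Lengths are in m, angles in rad, forces in N, time in s.
With the tool pointing down it reaches from about 0.425 to 0.875 m from the base axis. Payload 8.4 kg.
Tool frame: the origin (TCP) lies on the front face of the gripper's body, between the roots of the fingers; the fingertips stand ctrl.tips_ahead ahead of it and the grasp point (between the pads) lies 54 mm ahead of it (ctrl.tips_ahead is the distance from the TCP to the fingertips, in m); z points along the fingers, y is the line along which they close (so a half turn about z gives the same grasp; the last joint's range is limited). The gripper opens to 85 mm and grips with 20 to 120 N. Pads are 22 mm wide; open, the fingers measure 114 mm over their backs; the gripper's body (76 mm by 85 mm) begins 54 mm behind the grasp point. The pads swing forward as they close: fully open they stand 13 mm farther back than shut.
Start: joints at [1.239, 0.333, 0.04, 1.465, -0.013, 1.343, -0.059], TCP at [0.15, -0.632, 0.304] pointing down, gripper open.
Joint ranges: [-2.58, 2.58], [-0.38, 2.09], [-1.3, 1.39], [0.25, 2.4], [-1.5, 4.64], [0.08, 2.09], [-2.65, 2.65]. Speed limits (rad/s): [2.22, 2.22, 2.79, 2.79, 3.14, 3.14, 3.14].

### API

Orientations are given as a unit quaternion [x, y, z, w].
In Python, from rig import ctrl gives the robot as it stands.
- The arm moves only by the tool move_arm, never from a script. Its argument "increments" is a list of rows, each a list of 7 numbers: the shift along the tool's x, y, z in m, then the turn, a rotation vector about the tool's x, y, z in rad, then the closure, from -1 (fully open) to 1 (shut). In form: [[tx, ty, tz, wx, wy, wz, jaw], ...]. A call has exactly 8 rows; each row shifts and turns the commanded pose from where the row before left it, along the tool's axes as they then stand; what a row does not reach is not made up. A row lasts 1/8 s, in which the tool goes at most 62.5 mm and 10.7 degrees, less where a joint would pass 70% of its speed; a pose out of reach is approached as far as the arm can. A call with a gripper value outside its range is refused whole. The fingers move at their own pace and stop on an object; "force" is the grip in N (left out, the last holds). Time passes only in rows, so rows that do not move let the fingers close, or fill a call up. It gives the time, the measured TCP pose, the force, the opening and the grip force at its end, in the units of the state.
- ctrl.get_obs(): the state, without advancing time (a new reading comes with each control period).
- ctrl.capture(name): name is "side" or "top"; returns a dict with "img" (384x512x3 uint8, blue, green, red), "fx", "fy", "cx", "cy" (pixels), "k1" (the pictures are not rectified: a ray, as slopes to the right and down, at radius r is drawn at 1 + k1 r^2 times it, then the intrinsics apply), "R" (3x3) and "t" (3): a world point X has camera coordinates R X + t. Camera axes: x right, y down, z forward; pixel columns grow to the right and rows downward; lengths in m; the calibration is good to about 2 mm. A picture is of the moment at which its call begins. There is no depth.
- ctrl.close_job(): hands the job in; it is judged then, once.
Trained networks look in the newest picture that a camera, given by its name, has taken for a name from the list of things; names that differ only in an ending like _2 or _b are one class to them, and where a whole thing is asked for, a point or a joint stands for the part that bears it (a point fixed in the world has none). Each returns a list of dicts, best first, with "score" (0 to 1); they miss things now and then, are a little off and sometimes report something else, mostly with a low value. They report only what shows in the picture. A call takes as long as a camera call.
- ctrl.boxes_of(camera, query): "xy" ([column, row] in pixels, amid what is visible of it).
- ctrl.silhouettes(camera, query): "region" (384x512 bool, what is visible of it) and "xy" ([column, row] in pixels, amid what is visible of it).
The state is a dict: "time": time; "joint_positions": joint angles; "joint_velocities": joint speeds; "joint_efforts": joint torques, N m; "ee_pos": TCP position; "tool_rot": TCP orientation; "ft_force": force on the tool from outside, world axes, zero at the start; "wrist_torque": the same for the moment, N m; "width": finger opening in m; "gripper_force": force on a finger pad.
Only numpy, scipy, OpenCV 4.12 (cv2) and the standard library are available. Lean on these libraries where they do the work, as an engineer would, in place of code of your own. Each camera call takes 0.05 s, during which the arm holds its last target. There are 200 camera calls.

## Working session

There is one attempt and no reset: what is moved stays moved. The work goes in short steps, Python scripts to look and compute and a tool call to move; the robot and the scene stay as the last step left them, time stands still between calls to the robot, and variables do not carry over. Pictures are saved under pics/ and viewed, at most 14 in all, crops included, and the job is handed in when it is done.

Besides the shell and the picture viewer there is one more tool, called after "Request:" as name([rows], argument=value, ...), one row to a line, values as JSON. move_arm: Moves the arm, as the interface text tells. Its arguments: {"type":"object","properties":{"increments":{"type":"array"},"force":{"type":"number"}},"required":["increments"]}

```bash
ls; mkdir -p pics; cat > h.py <<'E'
import numpy as np, cv2
from rig import ctrl
from scipy.spatial.transform import Rotation as Ro
def ray(c,uv):
    d=np.array([(uv[0]-c['cx'])/c['fx'],(uv[1]-c['cy'])/c['fy']]); s=d.copy()
    for _ in range(20): s=d/(1+c['k1']*(s@s))
    R=np.array(c['R']);t=np.array(c['t'])
    return -R.T@t, R.T@np.array([s[0],s[1],1])
def at(c,uv,z):
    o,d=ray(c,uv); return o+d*(z-o[2])/d[2]
def proj(c,X):
    p=np.array(c['R'])@np.array(X)+np.array(c['t']); s=p[:2]/p[2]; s=s*(1+c['k1']*(s@s))
    return np.array([c['fx']*s[0]+c['cx'],c['fy']*s[1]+c['cy']])
def st():
    o=ctrl.get_obs(); print('t',round(o['time'],2),'ee',np.round(o['ee_pos'],4),'q',np.round(o['tool_rot'],4),'R',np.round(Ro.from_quat(o['tool_rot']).as_matrix(),3).tolist(),'F',np.round(o['ft_force'],1),'w',round(o['width'],4),'g',round(o['gripper_force'],1))
    return o
E
python3 - <<'E'
from h import *
st(); print(ctrl.tips_ahead)
for n in('top','side'):
    c=ctrl.capture(n); cv2.imwrite(f'pics/{n}0.png',c['img'])
    print(n,np.round(-np.array(c['R']).T@c['t'],3))
    for q,z in(('switchbox',.07),('button_top',.084),('lever_grip',.13),('unit',.085),('unit_drawer0_handle',.047),('ring1',.014),('sleeve1',.032),('tin',.09),('offcut',.03),('spanner',.005)):
        print(q,[(round(d['score'],2),np.round(d['xy']).tolist(),np.round(at(c,d['xy'],z)[:2],3).tolist()) for d in ctrl.boxes_of(n,q)])
E
```

```text
pics
t 0.0 ee [ 0.1498 -0.6321  0.303 ] q [ 9.932e-01  1.161e-01 -1.000e-04 -8.000e-04] R [[0.973, 0.231, -0.0], [0.231, -0.973, 0.002], [-0.0, -0.002, -1.0]] F [-0.1 -0.1  0.3] w 0.0859 g 0.0
0.0726
top [ 0.505 -0.048  1.426]
switchbox [(0.67, [358.0, 246.0], [0.458, -0.385]), (0.64, [169.0, 202.0], [0.614, 0.201])]
button_top [(0.45, [377.0, 247.0], [0.454, -0.443])]
lever_grip [(0.44, [350.0, 238.0], [0.485, -0.347])]
unit [(0.6, [167.0, 161.0], [0.739, 0.203])]
unit_drawer0_handle [(0.56, [164.0, 202.0], [0.617, 0.221])]
ring1 [(0.41, [251.0, 194.0], [0.638, -0.057])]
sleeve1 [(0.56, [294.0, 195.0], [0.628, -0.195]), (0.38, [295.0, 220.0], [0.549, -0.195])]
tin [(0.7, [330.0, 169.0], [0.702, -0.302])]
offcut [(0.23, [244.0, 152.0], [0.773, -0.035])]
spanner [(0.71, [167.0, 160.0], [0.756, 0.218]), (0.57, [245.0, 151.0], [0.78, -0.041])]
side [0.277 0.525 0.832]
switchbox [(0.88, [364.0, 157.0], [0.459, -0.347])]
button_top []
lever_grip [(0.54, [354.0, 142.0], [0.484, -0.32])]
unit [(0.77, [135.0, 280.0], [0.721, 0.242]), (0.3, [184.0, 314.0], [0.591, 0.252]), (0.23, [275.0, 144.0], [0.677, -0.265])]
unit_drawer0_handle [(0.87, [181.0, 315.0], [0.612, 0.244])]
ring1 [(0.72, [321.0, 248.0], [0.448, -0.066]), (0.66, [248.0, 221.0], [0.634, -0.05]), (0.55, [305.0, 199.0], [0.546, -0.186])]
sleeve1 [(0.77, [285.0, 224.0], [0.546, -0.072]), (0.51, [303.0, 198.0], [0.547, -0.172])]
tin [(0.83, [278.0, 142.0], [0.671, -0.266])]
offcut [(0.69, [230.0, 178.0], [0.744, -0.139])]
spanner [(0.79, [194.0, 208.0], [0.779, -0.026]), (0.54, [246.0, 223.0], [0.639, -0.05])]
```

```bash
python3 - <<'E'
import cv2
for n in('top','side'):
    i=cv2.imread(f'pics/{n}0.png')
    i=i[110:310,100:420] if n=='top' else i[90:384,60:452]
    cv2.imwrite(f'pics/{n}0z.png',cv2.resize(i,None,fx=2.5 if n=='top' else 2,fy=2.5 if n=='top' else 2,interpolation=cv2.INTER_CUBIC))
E
```

```text
(no output)
```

View pics/top0z.png

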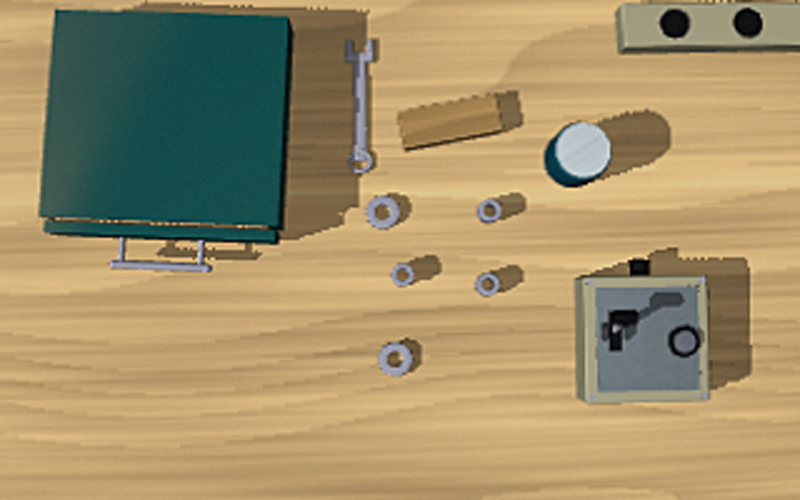

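View pics/side0z.png

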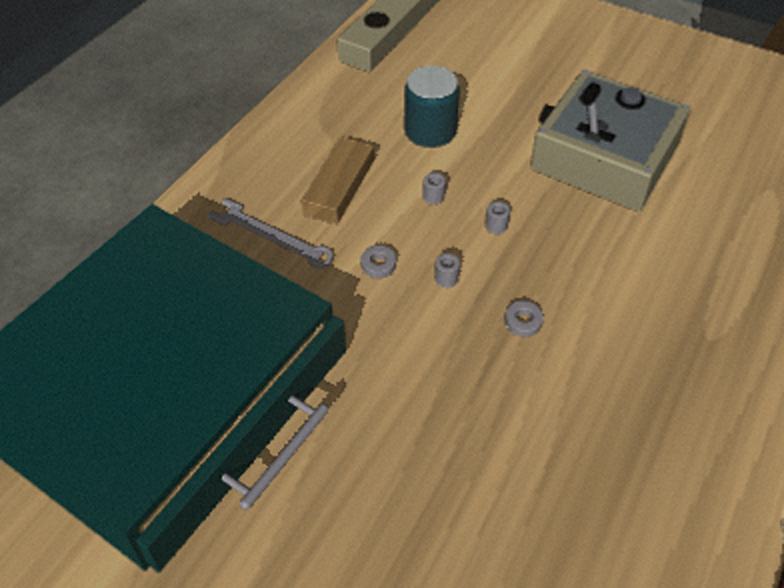

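The top crop shows the box at the lower right with its button at (684,341) and the lever grip at (622,317). It also shows two rings at (384,211) and (396,359), three sleeves at (489,209), (402,274) and (487,283), and the handle bar from (110,265) to (211,268). The side view shows the same five spacers and the lever up. Next I'll fit model outlines to the silhouettes in both views.

```bash
cat >> h.py <<'E'
from scipy.optimize import minimize
S=4
def cyl(r,h,z0=0):
    a=np.linspace(0,2*np.pi,40); return np.array([[r*np.cos(t),r*np.sin(t),z0+z] for z in(0,h) for t in a])
def box(x,y,h,z0=0): return np.array([[i*x/2,j*y/2,z0+k*h] for i in(-1,1) for j in(-1,1) for k in(0,1)])
SH=dict(ring1=cyl(.022,.014),sleeve1=cyl(.015,.032),tin=cyl(.038,.09),offcut=box(.05,.13,.03),switchbox=box(.16,.16,.07),unit=box(.28,.3,.085))
def hullmask(c,P,off):
    p=np.array([proj(c,x) for x in P]); q=((p-off+.5)*S-.5)
    return cv2.convexHull(np.round(q*16).astype(np.int32))
def fit(cams,masks,shape,x0,yaw=True):
    T=[]
    for c,m in zip(cams,masks):
        ys,xs=np.nonzero(m); o=np.array([xs.min()-12,ys.min()-12]); w,h=xs.max()-o[0]+13,ys.max()-o[1]+13
        M=cv2.warpAffine(m.astype(np.uint8)*255,np.float32([[1,0,-o[0]],[0,1,-o[1]]]),(int(w),int(h)))
        if len(shape)>20:
            k=max(cv2.findContours(M,0,2)[0],key=cv2.contourArea); M[:]=0; cv2.fillConvexPoly(M,cv2.convexHull(k),255)
        T.append((c,cv2.resize(M,None,fx=S,fy=S,interpolation=cv2.INTER_LINEAR)>127,o))
    def cost(v):
        a=v[2] if yaw else 0; P=shape@np.array([[np.cos(a),np.sin(a),0],[-np.sin(a),np.cos(a),0],[0,0,1]])+[v[0],v[1],0]; e=0
        for c,M,o in T:
            k=np.zeros(M.shape,np.uint8); cv2.fillConvexPoly(k,hullmask(c,P,o),1,shift=4); k=k>0
            e+=1-(k&M).sum()/(k|M).sum()
        return e/len(T)
    v0=np.array(list(x0)+([0] if yaw else [])); n=len(v0)
    sim=np.array([v0]+[v0+np.eye(n)[i]*[.012,.012,.15][i] for i in range(n)])
    r=minimize(cost,v0,method='Nelder-Mead',options=dict(initial_simplex=sim,xatol=2e-4,fatol=1e-4)); return r.x,r.fun
def findall(names,cams=('top','side'),zc=dict(ring1=.007,sleeve1=.016,tin=.06,offcut=.02,switchbox=.05,unit=.07),tol=.04,ms=.25):
    C={n:ctrl.capture(n) for n in cams}; out={}
    for q in names:
        dets={}
        for n in cams: dets[n]=[(d,at(C[n],d['xy'],zc[q])[:2]) for d in ctrl.silhouettes(n,q) if d['score']>ms]
        for n in cams:
            for d,p in dets[n]:
                r,e=fit([C[n]],[d['region']],SH[q],p,len(SH[q])<20)
                print(q,n,round(d['score'],2),np.round(d['xy']),np.round(r,4),'err',round(e,3))
    return C
E
python3 - <<'E'
from h import *
findall(['ring1','sleeve1','switchbox','unit','tin','offcut'])
c=ctrl.capture('top')
f=lambda x,y:(100+(x+.5)/2.5-.5,110+(y+.5)/2.5-.5)
for n,p,z in(('ringA',(384,211),.014),('ringB',(396,359),.014),('s1',(489,209),.032),('s2',(402,274),.032),('s3',(487,283),.032),('btn',(684,341),.084),('grip',(622,318),.135),('hl',(110,265),.047),('hr',(211,268),.047),('bx1',(597,285),.07),('bx2',(699,283),.07),('bx3',(701,390),.07),('bx4',(599,393),.07),('spL',(358,45),0),('spR',(361,162),0)): print(n,np.round(at(c,f(*p),z)[:2],4))
for n in('top','side'):
  for q in('unit_drawer0_handle','button_top','lever_grip'):
    for d in ctrl.silhouettes(n,q):
        ys,xs=np.nonzero(d['region']); print(n,q,d['score'],xs.min(),xs.max(),ys.min(),ys.max(),len(xs))
E
```

```text
ring1 top 0.56 [250. 196.] [ 0.6351 -0.0625] err 0.127
ring1 top 0.53 [259. 253.] [ 0.4462 -0.0726] err 0.102
ring1 side 0.72 [251. 220.] [ 0.6373 -0.0567] err 0.098
ring1 side 0.58 [324. 247.] [ 0.4454 -0.0689] err 0.078
ring1 side 0.58 [377. 137.] [ 0.4731 -0.5244] err 0.554
sleeve1 top 0.58 [294. 194.] [ 0.6337 -0.2001] err 0.193
sleeve1 top 0.44 [258. 216.] [ 0.5519 -0.0856] err 0.937
sleeve1 side 0.52 [303. 201.] [ 0.5392 -0.189 ] err 0.096
sleeve1 side 0.44 [285. 224.] [ 0.5547 -0.0807] err 0.098
switchbox top 0.83 [354. 246.] [ 0.462  -0.3874 -0.0191] err 0.058
switchbox side 0.78 [364. 159.] [ 0.4632 -0.3847 -0.034 ] err 0.049
switchbox side 0.52 [183. 314.] [0.6191 0.2214 0.6372] err 0.654
unit top 0.56 [166. 162.] [ 0.7488  0.2106 -0.068 ] err 0.039
unit side 0.92 [133. 278.] [ 0.7545  0.2131 -0.0706] err 0.034
tin top 0.66 [331. 173.] [ 0.6977 -0.3094] err 0.073
tin side 0.95 [278. 139.] [ 0.7012 -0.3099] err 0.086
offcut top 0.61 [279. 156.] [ 0.7516 -0.1532  0.177 ] err 0.049
offcut side 0.86 [229. 181.] [ 0.752  -0.1476  0.1823] err 0.067
ringA [ 0.6361 -0.0634]
ringB [ 0.4448 -0.0733]
s1 [ 0.6332 -0.198 ]
s2 [ 0.5532 -0.0838]
s3 [ 0.5385 -0.192 ]
btn [ 0.4571 -0.4303]
grip [ 0.4892 -0.3413]
hl [0.5739 0.2866]
hr [0.5669 0.1574]
bx1 [ 0.5306 -0.3261]
bx2 [ 0.5286 -0.4571]
bx3 [ 0.3943 -0.4536]
bx4 [ 0.3963 -0.3233]
spL [ 0.8605 -0.0352]
spR [ 0.7029 -0.0352]
top unit_drawer0_handle 0.77 117 211 197 218 846
top button_top 0.56 369 377 242 250 61
top lever_grip 0.45 344 355 234 243 83
side unit_drawer0_handle 0.82 129 233 248 376 3618
side unit_drawer0_handle 0.32 165 225 190 224 513
side button_top 0.54 165 225 189 224 508
side button_top 0.5 370 380 133 142 78
side lever_grip 0.64 312 330 241 257 221
side lever_grip 0.49 350 359 132 154 123
```

Request:
move_arm([
  [0, 0, 0, 0, 0, 0.1165, 1],
  [0, 0, 0, 0, 0, 0.1165, 1],
  [0.04, -0.026, 0, 0, 0, 0, 1],
  [0.04, -0.026, 0, 0, 0, 0, 1],
  [0.04, -0.026, 0, 0, 0, 0, 1],
  [0.04, -0.026, 0, 0, 0, 0, 1],
  [0.04, -0.026, 0, 0, 0, 0, 1],
  [0.04, -0.026, 0, 0, 0, 0, 1],
], force=40)

```text
time: 3.15
ee_pos: [0.3912, -0.4756, 0.3041]
tool_rot: [1.0, -0.0, 0.0, 0.0]
ft_force: [0.5, -0.2, 0.4]
width: 0.0003
gripper_force: 0.0
```

```bash
python3 - <<'E'
from h import *
st(); print(ctrl.tips_ahead)
for n,P in (('top',None),('side',None)):
    c=ctrl.capture(n)
    for q in('button_top','lever_grip'):
        for d in ctrl.silhouettes(n,q):
            if d['score']>.3:
                ys,xs=np.nonzero(d['region']); print(n,q,d['score'],np.round(at(c,(xs.mean(),ys.mean()),.08 if q[0]=='b' else .13),4))
E
```

```text
t 3.15 ee [ 0.3912 -0.4756  0.3041] q [ 1.e+00 -2.e-04  1.e-04  2.e-04] R [[1.0, -0.0, 0.0], [-0.0, -1.0, -0.0], [0.0, 0.0, -1.0]] F [ 0.5 -0.2  0.4] w 0.0003 g 0.0
0.0726
top button_top 0.54 [ 0.4579 -0.4317  0.08  ]
side button_top 0.63 [ 0.4589 -0.4255  0.08  ]
side lever_grip 0.54 [ 0.4828 -0.3211  0.13  ]
```

Request:
move_arm([
  [0.0335, -0.0228, 0.01, 0, 0, 0, 1],
  [0.0335, -0.0228, 0.02, 0, 0, 0, 1],
  [0, 0, 0.03, 0, 0, 0, 1],
  [0, 0, 0.03, 0, 0, 0, 1],
  [0, 0, 0.03, 0, 0, 0, 1],
  [0, 0, 0.02, 0, 0, 0, 1],
  [0, 0, 0.003, 0, 0, 0, 1],
  [0, 0, 0, 0, 0, 0, 1],
])

```text
time: 4.45
ee_pos: [0.4571, -0.4315, 0.1617]
tool_rot: [1.0, -0.0, 0.0, 0.0]
ft_force: [0.7, -0.3, 0.4]
width: -0.0002
gripper_force: 0.0
```

Request:
move_arm([
  [0, 0, 0.004, 0, 0, 0, 1],
  [0, 0, 0.002, 0, 0, 0, 1],
  [0, 0, 0.002, 0, 0, 0, 1],
  [0, 0, 0.002, 0, 0, 0, 1],
  [0, 0, 0.0015, 0, 0, 0, 1],
  [0, 0, 0, 0, 0, 0, 1],
  [0, 0, 0, 0, 0, 0, 1],
  [0, 0, 0, 0, 0, 0, 1],
])

```text
time: 5.45
ee_pos: [0.4573, -0.4312, 0.1501]
tool_rot: [1.0, -0.0, 0.0, 0.0]
ft_force: [-0.0, 0.5, 6.2]
width: -0.0002
gripper_force: 3.3
```

Request:
move_arm([
  [0, 0, 0.001, 0, 0, 0, 1],
  [0, 0, 0.0005, 0, 0, 0, 1],
  [0, 0, 0, 0, 0, 0, 1],
  [0, 0, -0.02, 0, 0, 0, 1],
  [0, 0, -0.05, 0, 0, 0, 1],
  [0, 0, -0.05, 0, 0, 0, 1],
  [0, 0, -0.03, 0, 0, 0, 1],
  [0, 0, 0, 0, 0, 0, 1],
])

```text
time: 6.45
ee_pos: [0.4576, -0.4314, 0.3012]
tool_rot: [1.0, -0.0, 0.002, 0.001]
ft_force: [-0.5, 0.3, 0.1]
width: -0.0001
gripper_force: 0.0
```

```bash
python3 - <<'E'
from h import *
c=ctrl.capture('side'); cv2.imwrite('pics/s1.png',cv2.resize(c['img'][90:384,60:452],None,fx=2,fy=2,interpolation=cv2.INTER_CUBIC))
E
```

```text
(no output)
```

View pics/s1.png

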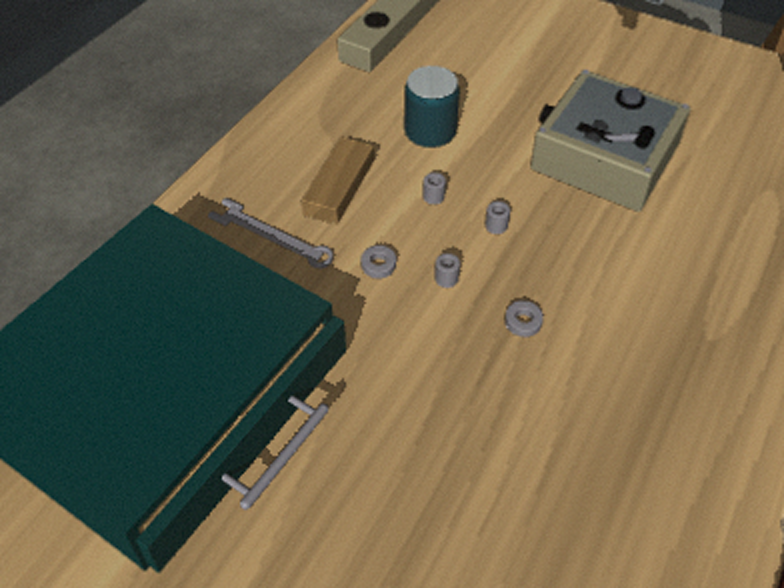

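The view shows the lever down, grip at (645,137) in the crop, with all five spacers unmoved.

```bash
python3 - <<'E'
from h import *
o=st(); print(np.round(o['joint_positions'],3))
E
```

```text
t 6.5 ee [ 0.4571 -0.431   0.299 ] q [ 1.e+00 -1.e-04  6.e-04  5.e-04] R [[1.0, -0.0, 0.001], [-0.0, -1.0, -0.001], [0.001, 0.001, -1.0]] F [0.2 0.7 0.2] w -0.0002 g 0.0
[ 0.782  0.296 -0.121  1.524  0.036  1.323 -0.913]
```

```bash
cat >> h.py <<'E'
def plan(wps,jaws=1.0,dec=4,start=None):
    """wps: list of (x,y,z,heading,nrows[,jaw]); prints rows"""
    o=ctrl.get_obs(); p=np.array(o['ee_pos'] if start is None else start[:3]); M=Ro.from_quat(o['tool_rot']).as_matrix(); h=np.arctan2(M[1,0],M[0,0]) if start is None else start[3]
    rows=[]
    for w in wps:
        n=w[4]; j=w[5] if len(w)>5 else jaws; p1=np.array(w[:3])
        for i in range(n):
            T=p+(p1-p)/(n-i); H=h+(w[3]-h)/(n-i); d=T-p
            tx=round(np.cos(h)*d[0]+np.sin(h)*d[1],dec); ty=round(np.sin(h)*d[0]-np.cos(h)*d[1],dec); tz=round(-d[2],dec); wz=round(h-H,dec)
            rows.append([tx,ty,tz,0,0,wz,j])
            p=p+np.array([np.cos(h)*tx+np.sin(h)*ty,np.sin(h)*tx-np.cos(h)*ty,-tz]); h=h-wz
    while len(rows)%8: rows.append([0]*6+[rows[-1][6]])
    for i in range(0,len(rows),8): print([[float(v) if v else 0 for v in r] for r in rows[i:i+8]])
    return list(p)+[h]
E
python3 - <<'E'
from h import *
c=ctrl.capture('side')
for p in((183.3,341.3),(220.8,294.3)): print(at(c,p,.047))
plan([(.535,-.0,.25,.75,9),(.5704,.222,.2,1.5,6,.3)],jaws=.3,dec=3)
E
```

```text
[0.57562526 0.28475554 0.047     ]
[0.56922269 0.16671852 0.047     ]
[[0.009, -0.048, 0.005, 0, 0, -0.083, 0.3], [0.013, -0.047, 0.005, 0, 0, -0.083, 0.3], [0.016, -0.046, 0.005, 0, 0, -0.083, 0.3], [0.02, -0.044, 0.005, 0, 0, -0.084, 0.3], [0.024, -0.042, 0.006, 0, 0, -0.083, 0.3], [0.027, -0.04, 0.005, 0, 0, -0.084, 0.3], [0.031, -0.038, 0.006, 0, 0, -0.083, 0.3], [0.033, -0.035, 0.005, 0, 0, -0.084, 0.3]]
[[0.037, -0.033, 0.006, 0, 0, -0.083, 0.3], [0.03, -0.023, 0.008, 0, 0, -0.125, 0.3], [0.032, -0.019, 0.008, 0, 0, -0.125, 0.3], [0.034, -0.015, 0.008, 0, 0, -0.125, 0.3], [0.036, -0.011, 0.009, 0, 0, -0.125, 0.3], [0.037, -0.006, 0.008, 0, 0, -0.125, 0.3], [0.037, -0.001, 0.009, 0, 0, -0.125, 0.3], [0, 0, 0, 0, 0, 0, 0.3]]
```

Request:
move_arm([
  [0.009, -0.048, 0.005, 0, 0, -0.083, 0.3],
  [0.013, -0.047, 0.005, 0, 0, -0.083, 0.3],
  [0.016, -0.046, 0.005, 0, 0, -0.083, 0.3],
  [0.02, -0.044, 0.005, 0, 0, -0.084, 0.3],
  [0.024, -0.042, 0.006, 0, 0, -0.083, 0.3],
  [0.027, -0.04, 0.005, 0, 0, -0.084, 0.3],
  [0.031, -0.038, 0.006, 0, 0, -0.083, 0.3],
  [0.033, -0.035, 0.005, 0, 0, -0.084, 0.3],
])

```text
time: 7.55
ee_pos: [0.5259, -0.0472, 0.2543]
tool_rot: [0.944, 0.329, -0.001, -0.001]
ft_force: [0.3, 0.1, 0.2]
width: 0.03
gripper_force: 0.0
```

Request:
move_arm([
  [0.037, -0.033, 0.006, 0, 0, -0.083, 0.3],
  [0.03, -0.023, 0.008, 0, 0, -0.125, 0.3],
  [0.032, -0.019, 0.008, 0, 0, -0.125, 0.3],
  [0.034, -0.015, 0.008, 0, 0, -0.125, 0.3],
  [0.036, -0.011, 0.009, 0, 0, -0.125, 0.3],
  [0.037, -0.006, 0.008, 0, 0, -0.125, 0.3],
  [0.037, -0.001, 0.009, 0, 0, -0.125, 0.3],
  [0, 0, 0, 0, 0, 0, 0.3],
])

```text
time: 8.55
ee_pos: [0.5692, 0.2246, 0.1977]
tool_rot: [0.73, 0.684, -0.001, -0.002]
ft_force: [0.6, 0.1, -0.5]
width: 0.0302
gripper_force: 0.0
```

```bash
python3 - <<'E'
from h import *
st(); plan([(.5705,.223,.105,1.5,6),(.5705,.223,.100,1.5,2)],jaws=.3,dec=3)
E
```

```text
t 8.55 ee [0.5692 0.2246 0.1977] q [ 0.7297  0.6838 -0.0011 -0.0019] R [[0.065, 0.998, -0.004], [0.998, -0.065, 0.001], [0.001, -0.004, -1.0]] F [ 0.6  0.1 -0.5] w 0.0302 g 0.0
[[0, 0, 0.015, 0, 0, 0.001, 0.3], [0, 0, 0.016, 0, 0, 0.001, 0.3], [0, 0, 0.015, 0, 0, 0.001, 0.3], [0, 0, 0.016, 0, 0, 0.001, 0.3], [-0.001, 0.001, 0.015, 0, 0, 0.001, 0.3], [0, 0, 0.016, 0, 0, 0.001, 0.3], [0, 0, 0.002, 0, 0, 0, 0.3], [0, 0, 0.003, 0, 0, 0, 0.3]]
```

Request:
move_arm([
  [0, 0.001, 0.015, 0, 0, 0, 0.3],
  [0, 0, 0.016, 0, 0, 0, 0.3],
  [0, 0, 0.015, 0, 0, 0, 0.3],
  [0, 0, 0.016, 0, 0, 0, 0.3],
  [0, 0, 0.015, 0, 0, 0, 0.3],
  [0, 0, 0.016, 0, 0, 0, 0.3],
  [0, 0, 0.003, 0, 0, 0, 0.3],
  [0, 0, 0.002, 0, 0, 0, 0.3],
])

```text
time: 9.55
ee_pos: [0.5736, 0.2213, 0.1034]
tool_rot: [0.732, 0.681, 0.001, 0.001]
ft_force: [-1.9, -5.0, 20.6]
width: 0.0299
gripper_force: 8.9
```

Request:
move_arm([
  [0, 0, 0, 0, 0, 0, 0.8],
  [0, 0, 0, 0, 0, 0, 1],
  [0, 0, 0, 0, 0, 0, 1],
  [0, 0, 0, 0, 0, 0, 1],
  [0, -0.005, 0, 0, 0, 0, 1],
  [0, -0.01, 0, 0, 0, 0, 1],
  [0, -0.015, 0, 0, 0, 0, 1],
  [0, -0.02, 0, 0, 0, 0, 1],
])

```text
time: 10.55
ee_pos: [0.5218, 0.225, 0.1022]
tool_rot: [0.732, 0.681, 0.0, 0.0]
ft_force: [1.5, -0.7, 8.0]
width: 0.0099
gripper_force: 39.5
```

Request:
move_arm([
  [0, -0.02, -0.002, 0, 0, 0, 1],
  [0, -0.02, 0, 0, 0, 0, 1],
  [0, -0.02, 0, 0, 0, 0, 1],
  [0, -0.02, 0, 0, 0, 0, 1],
  [0, -0.02, 0, 0, 0, 0, 1],
  [0, -0.015, 0, 0, 0, 0, 1],
  [0, -0.01, 0, 0, 0, 0, 1],
  [0, -0.005, 0, 0, 0, 0, 1],
])

```text
time: 11.55
ee_pos: [0.3905, 0.2339, 0.1025]
tool_rot: [0.731, 0.682, -0.001, -0.001]
ft_force: [2.0, 5.7, -24.6]
width: 0.0091
gripper_force: 38.6
```

Request:
move_arm([
  [0, -0.002, 0, 0, 0, 0, 1],
  [0, 0, 0, 0, 0, 0, 1],
  [0, 0, 0, 0, 0, 0, 0.3],
  [0, 0, 0, 0, 0, 0, 0.3],
  [0, 0, -0.01, 0, 0, 0, 0.3],
  [0, 0, -0.03, 0, 0, 0, 0.3],
  [0, 0, -0.05, 0, 0, 0, 0.3],
  [0, 0, -0.05, 0, 0, 0, 0.3],
])

```text
time: 12.55
ee_pos: [0.3904, 0.2345, 0.2464]
tool_rot: [0.732, 0.682, 0.0, 0.0]
ft_force: [1.0, -0.5, -0.0]
width: 0.0296
gripper_force: 0.0
```

```bash
python3 - <<'E'
from h import *
st(); findall(['ring1','sleeve1'])
c=ctrl.capture('top'); cv2.imwrite('pics/t2.png',cv2.resize(c['img'][110:310,100:420],None,fx=2.5,fy=2.5,interpolation=cv2.INTER_CUBIC))
E
```

```text
t 12.55 ee [0.3904 0.2345 0.2464] q [7.316e-01 6.817e-01 4.000e-04 1.000e-04] R [[0.071, 0.998, 0.001], [0.998, -0.071, 0.0], [0.0, 0.001, -1.0]] F [ 1.  -0.5 -0. ] w 0.0296 g 0.0
ring1 top 0.61 [249. 194.] [ 0.6354 -0.0615] err 0.087
ring1 top 0.48 [260. 257.] [ 0.4429 -0.0733] err 0.192
ring1 side 0.76 [248. 221.] [ 0.6368 -0.0558] err 0.158
ring1 side 0.63 [211. 337.] [0.4969 0.2833] err 0.962
sleeve1 top 0.59 [292. 221.] [ 0.5386 -0.1934] err 0.124
sleeve1 top 0.57 [260. 222.] [ 0.5362 -0.0759] err 0.976
sleeve1 top 0.54 [291. 193.] [ 0.6312 -0.2004] err 0.101
```

View pics/t2.png

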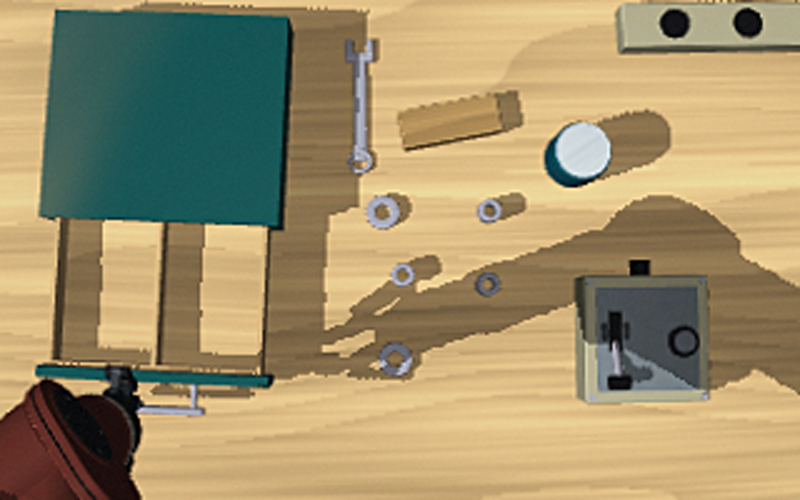

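The top view shows the drawer open, its interior spanning roughly rows 222-362, the lever still down, and the spacers where they were. First I'll take the near ring.

```bash
cat >> h.py <<'E'
def U(u,v): return (.3904+u*.9976+v*.07, .2345-u*.07+v*.9976)
E
python3 - <<'E'
from h import *
plan([(.48,.12,.20,1.5,5),(.4445,-.072,.14,1.5,5),(.4445,-.072,.084,1.5,3),(.4445,-.072,.076,1.5,2)],jaws=-.55,dec=3)
E
```

```text
[[-0.021, 0.02, 0.009, 0, 0, 0, -0.55], [-0.022, 0.019, 0.009, 0, 0, 0, -0.55], [-0.021, 0.02, 0.008, 0, 0, 0, -0.55], [-0.022, 0.019, 0.009, 0, 0, 0, -0.55], [-0.021, 0.02, 0.008, 0, 0, 0, -0.55], [-0.039, -0.004, 0.012, 0, 0, 0, -0.55], [-0.039, -0.004, 0.012, 0, 0, 0, -0.55], [-0.039, -0.005, 0.012, 0, 0, 0, -0.55]]
[[-0.039, -0.004, 0.012, 0, 0, 0, -0.55], [-0.038, -0.005, 0.012, 0, 0, 0, -0.55], [0, 0, 0.019, 0, 0, 0, -0.55], [0, 0, 0.019, 0, 0, 0, -0.55], [0, 0, 0.018, 0, 0, 0, -0.55], [0, 0, 0.004, 0, 0, 0, -0.55], [0, 0, 0.004, 0, 0, 0, -0.55], [0, 0, 0, 0, 0, 0, -0.55]]
```

Request:
move_arm([
  [-0.021, 0.02, 0.009, 0, 0, 0, -0.55],
  [-0.022, 0.019, 0.009, 0, 0, 0, -0.55],
  [-0.021, 0.02, 0.008, 0, 0, 0, -0.55],
  [-0.022, 0.019, 0.009, 0, 0, 0, -0.55],
  [-0.021, 0.02, 0.008, 0, 0, 0, -0.55],
  [-0.039, -0.004, 0.012, 0, 0, 0, -0.55],
  [-0.039, -0.004, 0.012, 0, 0, 0, -0.55],
  [-0.039, -0.005, 0.012, 0, 0, 0, -0.55],
], force=60)

```text
time: 13.9
ee_pos: [0.4591, 0.0034, 0.1639]
tool_rot: [0.732, 0.682, -0.0, -0.0]
ft_force: [1.2, -0.2, -0.6]
width: 0.0661
gripper_force: 0.0
```

Request:
move_arm([
  [-0.039, -0.004, 0.012, 0, 0, 0, -0.55],
  [-0.038, -0.005, 0.012, 0, 0, 0, -0.55],
  [0, 0, 0.019, 0, 0, 0, -0.55],
  [0, 0, 0.019, 0, 0, 0, -0.55],
  [0, 0, 0.018, 0, 0, 0, -0.55],
  [0, 0, 0.004, 0, 0, 0, -0.55],
  [0, 0, 0.004, 0, 0, 0, -0.55],
  [0, 0, 0, 0, 0, 0, -0.55],
])

```text
time: 14.9
ee_pos: [0.4452, -0.0714, 0.0771]
tool_rot: [0.732, 0.682, 0.0, 0.0]
ft_force: [0.2, 1.0, 0.2]
width: 0.0661
gripper_force: 0.0
```

Request:
move_arm([
  [0, 0, 0, 0, 0, 0, 0.3],
  [0, 0, 0, 0, 0, 0, 0.3],
  [0, 0, 0, 0, 0, 0, 0.3],
  [0, 0, 0, 0, 0, 0, 0.3],
  [0, 0, -0.02, 0, 0, 0, 0.3],
  [0, 0, -0.04, 0, 0, 0, 0.3],
  [0, 0, -0.03, 0, 0, 0, 0.3],
  [0, 0, 0, 0, 0, 0, 0.3],
])

```text
time: 15.9
ee_pos: [0.4463, -0.0715, 0.1692]
tool_rot: [0.732, 0.682, 0.001, 0.002]
ft_force: [-0.9, -0.2, -1.3]
width: 0.0411
gripper_force: 60.8
```

```bash
python3 - <<'E'
from h import *
st()
x,y=U(.15,.09); print(x,y)
s=plan([(.49,.10,.20,1.5,5),(x,y,.17,1.5,5),(x,y,.105,1.5,4),(x,y,.101,1.5,2)],jaws=.3,dec=3)
E
```

```text
t 15.9 ee [ 0.4463 -0.0715  0.1692] q [0.7318 0.6815 0.0011 0.0021] R [[0.071, 0.997, 0.004], [0.997, -0.071, -0.002], [-0.001, 0.005, -1.0]] F [-0.9 -0.2 -1.3] w 0.0411 g 60.8
0.54634 0.31378399999999995
[[0.035, 0.006, -0.006, 0, 0, 0, 0.3], [0.035, 0.006, -0.006, 0, 0, 0, 0.3], [0.035, 0.006, -0.006, 0, 0, 0, 0.3], [0.035, 0.007, -0.006, 0, 0, 0, 0.3], [0.034, 0.006, -0.007, 0, 0, 0, 0.3], [0.043, 0.008, 0.006, 0, 0, 0, 0.3], [0.044, 0.008, 0.006, 0, 0, 0, 0.3], [0.043, 0.008, 0.006, 0, 0, 0, 0.3]]
[[0.044, 0.009, 0.006, 0, 0, 0, 0.3], [0.043, 0.008, 0.006, 0, 0, 0, 0.3], [0, 0, 0.016, 0, 0, 0, 0.3], [0, 0, 0.016, 0, 0, 0, 0.3], [0, 0, 0.017, 0, 0, 0, 0.3], [0, 0, 0.016, 0, 0, 0, 0.3], [0, 0, 0.002, 0, 0, 0, 0.3], [0, 0, 0.002, 0, 0, 0, 0.3]]
```

Request:
move_arm([
  [0.035, 0.006, -0.006, 0, 0, 0, 0.3],
  [0.035, 0.006, -0.006, 0, 0, 0, 0.3],
  [0.035, 0.006, -0.006, 0, 0, 0, 0.3],
  [0.035, 0.007, -0.006, 0, 0, 0, 0.3],
  [0.034, 0.006, -0.007, 0, 0, 0, 0.3],
  [0.043, 0.008, 0.006, 0, 0, 0, 0.3],
  [0.044, 0.008, 0.006, 0, 0, 0, 0.3],
  [0.043, 0.008, 0.006, 0, 0, 0, 0.3],
])

```text
time: 16.9
ee_pos: [0.5213, 0.2291, 0.1784]
tool_rot: [0.732, 0.681, -0.001, -0.0]
ft_force: [0.1, -0.1, 0.3]
width: 0.0408
gripper_force: 60.8
```

Request:
move_arm([
  [0.044, 0.009, 0.006, 0, 0, 0, 0.3],
  [0.043, 0.008, 0.006, 0, 0, 0, 0.3],
  [0, 0, 0.016, 0, 0, 0, 0.3],
  [0, 0, 0.016, 0, 0, 0, 0.3],
  [0, 0, 0.017, 0, 0, 0, 0.3],
  [0, 0, 0.016, 0, 0, 0, 0.3],
  [0, 0, 0.002, 0, 0, 0, 0.3],
  [0, 0, 0.002, 0, 0, 0, 0.3],
])

```text
time: 17.9
ee_pos: [0.5454, 0.3128, 0.0999]
tool_rot: [0.732, 0.681, 0.0, 0.001]
ft_force: [-1.1, -7.0, 15.6]
width: 0.0408
gripper_force: 58.6
```

Request:
move_arm([
  [0, 0, -0.002, 0, 0, 0, -0.25],
  [0, 0, 0, 0, 0, 0, -0.25],
  [0, 0, 0, 0, 0, 0, -0.25],
  [0, 0, -0.02, 0, 0, 0, -0.25],
  [0, 0, -0.04, 0, 0, 0, -0.25],
  [0, 0, -0.05, 0, 0, 0, -0.25],
  [-0.03, 0, 0, 0, 0, 0, -0.4],
  [-0.04, 0, 0, 0, 0, 0, -0.4],
])

```text
time: 18.9
ee_pos: [0.5395, 0.2444, 0.2132]
tool_rot: [0.731, 0.682, 0.001, 0.0]
ft_force: [0.2, -0.6, -1.0]
width: 0.0602
gripper_force: 0.0
```

```bash
python3 - <<'E'
from h import *
st(); findall(['ring1','sleeve1'])
x,y=.636,-.061
s=plan([(.60,.10,.21,1.5,4),(x,y,.15,1.5,5),(x,y,.084,1.5,4),(x,y,.076,1.5,2)],jaws=-.5,dec=3)
E
```

```text
t 18.9 ee [0.5395 0.2444 0.2132] q [7.310e-01 6.824e-01 1.400e-03 3.000e-04] R [[0.069, 0.998, 0.002], [0.998, -0.069, 0.001], [0.002, 0.002, -1.0]] F [ 0.2 -0.6 -1. ] w 0.0602 g 0.0
ring1 top 0.6 [254. 194.] [ 0.6355 -0.0626] err 0.074
ring1 side 0.88 [191. 370.] [0.5546 0.3096] err 0.053
ring1 side 0.7 [250. 220.] [ 0.6377 -0.0573] err 0.11
ring1 side 0.58 [230. 198.] [ 0.7305 -0.1082] err 0.711
sleeve1 top 0.6 [259. 221.] [ 0.5526 -0.0843] err 0.1
sleeve1 top 0.34 [375. 247.] [ 0.4544 -0.4512] err 0.488
sleeve1 side 0.71 [285. 225.] [ 0.5544 -0.08  ] err 0.116
sleeve1 side 0.57 [307. 198.] [ 0.54   -0.1902] err 0.108
sleeve1 side 0.45 [276. 183.] [ 0.6347 -0.1958] err 0.059
sleeve1 side 0.43 [229. 339.] [0.4655 0.2729] err 0.979
[[-0.035, 0.018, 0, 0, 0, 0, -0.5], [-0.035, 0.018, 0.001, 0, 0, 0, -0.5], [-0.035, 0.017, 0, 0, 0, 0, -0.5], [-0.035, 0.018, 0.001, 0, 0, 0.001, -0.5], [-0.032, 0.009, 0.012, 0, 0, 0, -0.5], [-0.032, 0.009, 0.012, 0, 0, 0, -0.5], [-0.031, 0.01, 0.012, 0, 0, 0, -0.5], [-0.032, 0.009, 0.012, 0, 0, 0, -0.5]]
[[-0.031, 0.01, 0.012, 0, 0, 0, -0.5], [0, 0, 0.016, 0, 0, 0, -0.5], [0, 0, 0.017, 0, 0, 0, -0.5], [0, 0, 0.016, 0, 0, 0, -0.5], [0, 0, 0.017, 0, 0, 0, -0.5], [0, 0, 0.004, 0, 0, 0, -0.5], [0, 0, 0.004, 0, 0, 0, -0.5], [0, 0, 0, 0, 0, 0, -0.5]]
```

Request:
move_arm([
  [-0.035, 0.018, 0, 0, 0, 0, -0.5],
  [-0.035, 0.018, 0.001, 0, 0, 0, -0.5],
  [-0.035, 0.017, 0, 0, 0, 0, -0.5],
  [-0.035, 0.018, 0.001, 0, 0, 0, -0.5],
  [-0.032, 0.009, 0.012, 0, 0, 0, -0.5],
  [-0.032, 0.009, 0.012, 0, 0, 0, -0.5],
  [-0.031, 0.01, 0.012, 0, 0, 0, -0.5],
  [-0.032, 0.009, 0.012, 0, 0, 0, -0.5],
])

```text
time: 20.2
ee_pos: [0.629, -0.0296, 0.1608]
tool_rot: [0.731, 0.682, 0.0, -0.0]
ft_force: [0.2, -0.1, -0.7]
width: 0.064
gripper_force: 0.0
```

Request:
move_arm([
  [-0.031, 0.01, 0.012, 0, 0, 0, -0.5],
  [0, 0, 0.016, 0, 0, 0, -0.5],
  [0, 0, 0.017, 0, 0, 0, -0.5],
  [0, 0, 0.016, 0, 0, 0, -0.5],
  [0, 0, 0.017, 0, 0, 0, -0.5],
  [0, 0, 0.004, 0, 0, 0, -0.5],
  [0, 0, 0.004, 0, 0, 0, -0.5],
  [0, 0, 0, 0, 0, 0, -0.5],
])

```text
time: 21.2
ee_pos: [0.6363, -0.0619, 0.0752]
tool_rot: [0.732, 0.682, 0.0, 0.0]
ft_force: [-0.0, 0.1, 0.4]
width: 0.0641
gripper_force: 0.0
```

Request:
move_arm([
  [0, 0, 0, 0, 0, 0, 0.3],
  [0, 0, 0, 0, 0, 0, 0.3],
  [0, 0, 0, 0, 0, 0, 0.3],
  [0, 0, 0, 0, 0, 0, 0.3],
  [0, 0, -0.03, 0, 0, 0, 0.3],
  [0, 0, -0.05, 0, 0, 0, 0.3],
  [0, 0, -0.04, 0, 0, 0, 0.3],
  [0, 0, 0, 0, 0, 0, 0.3],
])

```text
time: 22.2
ee_pos: [0.6379, -0.0617, 0.199]
tool_rot: [0.732, 0.681, 0.002, 0.003]
ft_force: [0.4, -0.4, -1.6]
width: 0.041
gripper_force: 60.8
```

```bash
python3 - <<'E'
from h import *
st()
x,y=U(.11,.035); print(x,y)
s=plan([(.58,.08,.20,1.5,4),(x,y,.17,1.5,6),(x,y,.105,1.5,4),(x,y,.101,1.5,2)],jaws=.3,dec=3)
E
```

```text
t 22.2 ee [ 0.6379 -0.0617  0.199 ] q [0.7318 0.6815 0.0021 0.0025] R [[0.071, 0.997, 0.006], [0.997, -0.071, -0.001], [-0.0, 0.007, -1.0]] F [ 0.4 -0.4 -1.6] w 0.041 g 60.8
0.502586 0.26171599999999995
[[0.034, -0.017, 0, 0, 0, 0, 0.3], [0.034, -0.017, 0, 0, 0, 0, 0.3], [0.035, -0.017, -0.001, 0, 0, 0, 0.3], [0.034, -0.017, 0, 0, 0, 0, 0.3], [0.029, -0.015, 0.005, 0, 0, 0, 0.3], [0.029, -0.015, 0.005, 0, 0, 0, 0.3], [0.03, -0.015, 0.005, 0, 0, 0, 0.3], [0.029, -0.015, 0.005, 0, 0, 0, 0.3]]
[[0.03, -0.015, 0.005, 0, 0, 0, 0.3], [0.029, -0.015, 0.005, 0, 0, 0, 0.3], [0, 0, 0.016, 0, 0, 0, 0.3], [0, 0, 0.016, 0, 0, 0, 0.3], [0, 0, 0.016, 0, 0, 0, 0.3], [0, 0, 0.017, 0, 0, 0, 0.3], [0, 0, 0.002, 0, 0, 0, 0.3], [0, 0, 0.002, 0, 0, 0, 0.3]]
```

Request:
move_arm([
  [0.034, -0.017, 0, 0, 0, 0, 0.3],
  [0.034, -0.017, 0, 0, 0, 0, 0.3],
  [0.035, -0.017, -0.001, 0, 0, 0, 0.3],
  [0.034, -0.017, 0, 0, 0, 0, 0.3],
  [0.029, -0.015, 0.005, 0, 0, 0, 0.3],
  [0.029, -0.015, 0.005, 0, 0, 0, 0.3],
  [0.03, -0.015, 0.005, 0, 0, 0, 0.3],
  [0.029, -0.015, 0.005, 0, 0, 0, 0.3],
])

```text
time: 23.2
ee_pos: [0.5255, 0.2012, 0.1749]
tool_rot: [0.732, 0.682, -0.001, -0.0]
ft_force: [0.1, 0.1, -0.4]
width: 0.0413
gripper_force: 60.8
```

Request:
move_arm([
  [0.03, -0.015, 0.005, 0, 0, 0, 0.3],
  [0.029, -0.015, 0.005, 0, 0, 0, 0.3],
  [0, 0, 0.016, 0, 0, 0, 0.3],
  [0, 0, 0.016, 0, 0, 0, 0.3],
  [0, 0, 0.016, 0, 0, 0, 0.3],
  [0, 0, 0.017, 0, 0, 0, 0.3],
  [0, 0, 0.001, 0, 0, 0, 0.3],
  [0, 0, 0.001, 0, 0, 0, 0.3],
])

```text
time: 24.2
ee_pos: [0.5007, 0.2614, 0.0986]
tool_rot: [0.732, 0.681, -0.0, -0.0]
ft_force: [-0.1, -0.2, -1.4]
width: 0.0412
gripper_force: 60.8
```

Request:
move_arm([
  [0, 0, 0, 0, 0, 0, -0.25],
  [0, 0, 0, 0, 0, 0, -0.25],
  [0, 0, 0, 0, 0, 0, -0.25],
  [0, 0, -0.02, 0, 0, 0, -0.25],
  [0, 0, -0.04, 0, 0, 0, -0.25],
  [0, 0, -0.05, 0, 0, 0, -0.25],
  [-0.02, 0, 0, 0, 0, 0, -0.3],
  [-0.03, 0, 0, 0, 0, 0, -0.3],
])

```text
time: 25.2
ee_pos: [0.4973, 0.2124, 0.2112]
tool_rot: [0.731, 0.682, 0.001, 0.0]
ft_force: [-0.4, -0.6, 0.1]
width: 0.0557
gripper_force: 0.0
```

```bash
python3 - <<'E'
from h import *
st(); findall(['ring1','sleeve1'])
x,y=.554,-.082
s=plan([(.55,.08,.20,1.5,4),(x,y,.16,1.5,4),(x,y,.090,1.5,4),(x,y,.082,1.5,2)],jaws=-.3,dec=3)
E
```

```text
t 25.2 ee [0.4973 0.2124 0.2112] q [7.311e-01 6.823e-01 1.400e-03 5.000e-04] R [[0.069, 0.998, 0.003], [0.998, -0.069, 0.001], [0.001, 0.003, -1.0]] F [-0.4 -0.6  0.1] w 0.0557 g 0.0
ring1 side 0.88 [186. 370.] [0.5548 0.3095] err 0.056
ring1 side 0.7 [224. 350.] [0.5079 0.2573] err 0.054
sleeve1 top 0.5 [290. 195.] [ 0.6321 -0.2003] err 0.128
sleeve1 top 0.44 [295. 222.] [ 0.5392 -0.1942] err 0.431
sleeve1 side 0.51 [283. 224.] [ 0.5549 -0.0817] err 0.146
sleeve1 side 0.5 [306. 200.] [ 0.5404 -0.1924] err 0.284
[[-0.032, 0.015, 0.002, 0, 0, 0, -0.3], [-0.032, 0.016, 0.003, 0, 0, 0, -0.3], [-0.032, 0.015, 0.002, 0, 0, 0, -0.3], [-0.033, 0.016, 0.003, 0, 0, 0.001, -0.3], [-0.04, 0.004, 0.01, 0, 0, 0, -0.3], [-0.04, 0.004, 0.01, 0, 0, 0, -0.3], [-0.04, 0.004, 0.01, 0, 0, 0, -0.3], [-0.041, 0.004, 0.01, 0, 0, 0, -0.3]]
[[0, 0, 0.017, 0, 0, 0, -0.3], [0, 0, 0.018, 0, 0, 0, -0.3], [0, 0, 0.017, 0, 0, 0, -0.3], [0, 0, 0.018, 0, 0, 0, -0.3], [0, 0, 0.004, 0, 0, 0, -0.3], [0, 0, 0.004, 0, 0, 0, -0.3], [0, 0, 0, 0, 0, 0, -0.3], [0, 0, 0, 0, 0, 0, -0.3]]
```

Both rings lie in the left half. Next is the sleeve at (0.554, -0.082).

Request:
move_arm([
  [-0.032, 0.015, 0.002, 0, 0, 0, -0.3],
  [-0.032, 0.016, 0.003, 0, 0, 0, -0.3],
  [-0.032, 0.015, 0.002, 0, 0, 0, -0.3],
  [-0.033, 0.016, 0.003, 0, 0, 0, -0.3],
  [-0.04, 0.004, 0.01, 0, 0, 0, -0.3],
  [-0.04, 0.004, 0.01, 0, 0, 0, -0.3],
  [-0.04, 0.004, 0.01, 0, 0, 0, -0.3],
  [-0.041, 0.004, 0.01, 0, 0, 0, -0.3],
])

```text
time: 26.5
ee_pos: [0.5549, -0.0832, 0.1589]
tool_rot: [0.731, 0.682, 0.0, -0.0]
ft_force: [0.6, -0.0, 0.5]
width: 0.0558
gripper_force: 0.0
```

Request:
move_arm([
  [0, 0, 0.017, 0, 0, 0, -0.3],
  [0, 0, 0.018, 0, 0, 0, -0.3],
  [0, 0, 0.017, 0, 0, 0, -0.3],
  [0, 0, 0.018, 0, 0, 0, -0.3],
  [0, 0, 0.004, 0, 0, 0, -0.3],
  [0, 0, 0.004, 0, 0, 0, -0.3],
  [0, 0, 0, 0, 0, 0, -0.3],
  [0, 0, 0, 0, 0, 0, -0.3],
])

```text
time: 27.5
ee_pos: [0.5547, -0.0832, 0.0815]
tool_rot: [0.732, 0.681, 0.0, 0.0]
ft_force: [0.1, -0.4, 0.9]
width: 0.0559
gripper_force: 0.0
```

Request:
move_arm([
  [0, 0, 0, 0, 0, 0, 0.7],
  [0, 0, 0, 0, 0, 0, 0.7],
  [0, 0, 0, 0, 0, 0, 0.7],
  [0, 0, 0, 0, 0, 0, 0.7],
  [0, 0, -0.03, 0, 0, 0, 0.7],
  [0, 0, -0.05, 0, 0, 0, 0.7],
  [0, 0, -0.04, 0, 0, 0, 0.7],
  [0, 0, 0, 0, 0, 0, 0.7],
])

```text
time: 28.5
ee_pos: [0.556, -0.0832, 0.2042]
tool_rot: [0.732, 0.682, 0.002, 0.002]
ft_force: [-0.2, -0.0, -1.6]
width: 0.0285
gripper_force: 59.4
```

```bash
python3 - <<'E'
from h import *
st()
x,y=U(.165,-.095); print(x,y)
s=plan([(x,y,.20,1.5,6),(x,y,.111,1.5,5),(x,y,.107,1.5,3)],jaws=.7,dec=3)
E
```

```text
t 28.5 ee [ 0.556  -0.0832  0.2042] q [0.7318 0.6815 0.0016 0.0024] R [[0.071, 0.997, 0.006], [0.997, -0.071, -0.001], [-0.001, 0.006, -1.0]] F [-0.2 -0.  -1.6] w 0.0285 g 59.4
0.548354 0.12817799999999996
[[0.035, -0.004, 0.001, 0, 0, 0, 0.7], [0.035, -0.004, 0.001, 0, 0, 0, 0.7], [0.035, -0.004, 0.001, 0, 0, 0, 0.7], [0.035, -0.004, 0, 0, 0, 0, 0.7], [0.035, -0.003, 0.001, 0, 0, 0, 0.7], [0.035, -0.004, 0, 0, 0, 0, 0.7], [0, 0, 0.018, 0, 0, 0, 0.7], [0, 0, 0.018, 0, 0, 0, 0.7]]
[[0, 0, 0.018, 0, 0, 0, 0.7], [0, 0, 0.018, 0, 0, 0, 0.7], [0, 0, 0.017, 0, 0, 0, 0.7], [0, 0, 0.001, 0, 0, 0, 0.7], [0, 0, 0.002, 0, 0, 0, 0.7], [0, 0, 0.001, 0, 0, 0, 0.7], [0, 0, 0, 0, 0, 0, 0.7], [0, 0, 0, 0, 0, 0, 0.7]]
```

Request:
move_arm([
  [0.035, -0.004, 0.001, 0, 0, 0, 0.7],
  [0.035, -0.004, 0.001, 0, 0, 0, 0.7],
  [0.035, -0.004, 0.001, 0, 0, 0, 0.7],
  [0.035, -0.004, 0, 0, 0, 0, 0.7],
  [0.035, -0.003, 0.001, 0, 0, 0, 0.7],
  [0.035, -0.004, 0, 0, 0, 0, 0.7],
  [0, 0, 0.018, 0, 0, 0, 0.7],
  [0, 0, 0.018, 0, 0, 0, 0.7],
])

```text
time: 29.5
ee_pos: [0.5459, 0.1273, 0.159]
tool_rot: [0.732, 0.682, -0.001, -0.0]
ft_force: [0.5, 0.2, -0.4]
width: 0.0284
gripper_force: 59.4
```

Request:
move_arm([
  [0, 0, 0.018, 0, 0, 0, 0.7],
  [0, 0, 0.018, 0, 0, 0, 0.7],
  [0, 0, 0.017, 0, 0, 0, 0.7],
  [0, 0, 0.001, 0, 0, 0, 0.7],
  [0, 0, 0.001, 0, 0, 0, 0.7],
  [0, 0, 0.001, 0, 0, 0, 0.7],
  [0, 0, 0, 0, 0, 0, 0.7],
  [0, 0, 0, 0, 0, 0, 0.7],
])

```text
time: 30.5
ee_pos: [0.5465, 0.128, 0.1052]
tool_rot: [0.732, 0.682, 0.0, 0.0]
ft_force: [0.6, -0.1, -0.8]
width: 0.028
gripper_force: 59.4
```

Request:
move_arm([
  [0, 0, 0, 0, 0, 0, 0],
  [0, 0, 0, 0, 0, 0, 0],
  [0, 0, 0, 0, 0, 0, 0],
  [0, 0, -0.02, 0, 0, 0, 0],
  [0, 0, -0.04, 0, 0, 0, 0],
  [0, 0, -0.04, 0, 0, 0, 0],
  [-0.03, 0, 0, 0, 0, 0, -0.3],
  [-0.04, 0, 0, 0, 0, 0, -0.3],
])

```text
time: 31.5
ee_pos: [0.5417, 0.0586, 0.2072]
tool_rot: [0.731, 0.682, 0.001, 0.001]
ft_force: [0.8, -1.1, -1.7]
width: 0.0557
gripper_force: 0.0
```

```bash
python3 - <<'E'
from h import *
st(); findall(['ring1','sleeve1'])
x,y=.539,-.192
s=plan([(x,y,.17,1.5,7),(x,y,.090,1.5,5),(x,y,.082,1.5,2)],jaws=-.3,dec=3)
E
```

```text
t 31.5 ee [0.5417 0.0586 0.2072] q [7.309e-01 6.825e-01 1.200e-03 7.000e-04] R [[0.068, 0.998, 0.003], [0.998, -0.068, 0.0], [0.001, 0.003, -1.0]] F [ 0.8 -1.1 -1.7] w 0.0557 g 0.0
ring1 top 0.46 [150. 232.] [0.4985 0.2944] err 0.963
ring1 top 0.41 [136. 224.] [0.5461 0.3155] err 0.172
ring1 side 0.65 [221. 350.] [0.5095 0.2577] err 0.074
ring1 side 0.58 [182. 366.] [0.5554 0.3092] err 0.05
sleeve1 top 0.61 [292. 196.] [ 0.6336 -0.1986] err 0.322
sleeve1 side 0.67 [306. 198.] [ 0.5392 -0.191 ] err 0.151
sleeve1 side 0.51 [239. 284.] [0.5562 0.1199] err 0.106
[[-0.036, 0.002, 0.005, 0, 0, 0, -0.3], [-0.036, 0.002, 0.005, 0, 0, 0, -0.3], [-0.036, 0.002, 0.005, 0, 0, 0, -0.3], [-0.036, 0.002, 0.005, 0, 0, 0, -0.3], [-0.036, 0.002, 0.005, 0, 0, 0, -0.3], [-0.035, 0.003, 0.005, 0, 0, 0, -0.3], [-0.036, 0.002, 0.006, 0, 0, 0.001, -0.3], [0, 0, 0.016, 0, 0, 0, -0.3]]
[[0, 0, 0.016, 0, 0, 0, -0.3], [0, 0, 0.016, 0, 0, 0, -0.3], [0, 0, 0.016, 0, 0, 0, -0.3], [0, 0, 0.016, 0, 0, 0, -0.3], [0, 0, 0.004, 0, 0, 0, -0.3], [0, 0, 0.004, 0, 0, 0, -0.3], [0, 0, 0, 0, 0, 0, -0.3], [0, 0, 0, 0, 0, 0, -0.3]]
```

Request:
move_arm([
  [-0.036, 0.002, 0.005, 0, 0, 0, -0.3],
  [-0.036, 0.002, 0.005, 0, 0, 0, -0.3],
  [-0.036, 0.002, 0.005, 0, 0, 0, -0.3],
  [-0.036, 0.002, 0.005, 0, 0, 0, -0.3],
  [-0.036, 0.002, 0.005, 0, 0, 0, -0.3],
  [-0.035, 0.003, 0.005, 0, 0, 0, -0.3],
  [-0.036, 0.002, 0.006, 0, 0, 0, -0.3],
  [0, 0, 0.016, 0, 0, 0, -0.3],
])

```text
time: 32.8
ee_pos: [0.5391, -0.1956, 0.1532]
tool_rot: [0.733, 0.68, 0.0, 0.001]
ft_force: [-0.1, 0.3, -0.1]
width: 0.0555
gripper_force: 0.0
```

Request:
move_arm([
  [0, 0, 0.016, 0, 0, 0, -0.3],
  [0, 0, 0.016, 0, 0, 0, -0.3],
  [0, 0, 0.016, 0, 0, 0, -0.3],
  [0, 0, 0.016, 0, 0, 0, -0.3],
  [0, 0, 0.004, 0, 0, 0, -0.3],
  [0, 0, 0.004, 0, 0, 0, -0.3],
  [0, 0, 0, 0, 0, 0, -0.3],
  [0, 0, 0, 0, 0, 0, -0.3],
])

```text
time: 33.8
ee_pos: [0.5388, -0.1934, 0.0814]
tool_rot: [0.732, 0.682, 0.0, 0.0]
ft_force: [-0.1, 0.5, -0.3]
width: 0.0554
gripper_force: 0.0
```

Request:
move_arm([
  [0, 0, 0, 0, 0, 0, 0.7],
  [0, 0, 0, 0, 0, 0, 0.7],
  [0, 0, 0, 0, 0, 0, 0.7],
  [0, 0, 0, 0, 0, 0, 0.7],
  [0, 0, -0.03, 0, 0, 0, 0.7],
  [0, 0, -0.05, 0, 0, 0, 0.7],
  [0, 0, -0.04, 0, 0, 0, 0.7],
  [0, 0, 0, 0, 0, 0, 0.7],
])

```text
time: 34.8
ee_pos: [0.5401, -0.1936, 0.2042]
tool_rot: [0.732, 0.682, 0.001, 0.003]
ft_force: [0.1, 0.0, -1.1]
width: 0.0283
gripper_force: 59.4
```

```bash
python3 - <<'E'
from h import *
st()
x,y=U(.13,-.035); print(x,y)
s=plan([(x,y,.20,1.5,9),(x,y,.111,1.5,5),(x,y,.107,1.5,2)],jaws=.7,dec=3)
E
```

```text
t 34.8 ee [ 0.5401 -0.1936  0.2042] q [0.7318 0.6815 0.0012 0.0026] R [[0.071, 0.997, 0.005], [0.997, -0.071, -0.002], [-0.002, 0.005, -1.0]] F [ 0.1  0.  -1.1] w 0.0283 g 59.4
0.517638 0.190484
[[0.042, -0.006, 0, 0, 0, 0, 0.7], [0.042, -0.005, 0.001, 0, 0, 0, 0.7], [0.043, -0.006, 0, 0, 0, 0, 0.7], [0.042, -0.005, 0.001, 0, 0, 0, 0.7], [0.043, -0.006, 0, 0, 0, 0, 0.7], [0.042, -0.005, 0.001, 0, 0, 0, 0.7], [0.043, -0.006, 0, 0, 0, 0, 0.7], [0.042, -0.005, 0.001, 0, 0, 0, 0.7]]
[[0.043, -0.006, 0, 0, 0, 0, 0.7], [0, 0, 0.018, 0, 0, 0, 0.7], [0, 0, 0.018, 0, 0, 0, 0.7], [0, 0, 0.018, 0, 0, 0, 0.7], [0, 0, 0.018, 0, 0, 0, 0.7], [0, 0, 0.017, 0, 0, 0, 0.7], [0, 0, 0.002, 0, 0, 0, 0.7], [0, 0, 0.002, 0, 0, 0, 0.7]]
```

Request:
move_arm([
  [0.042, -0.006, 0, 0, 0, 0, 0.7],
  [0.042, -0.005, 0.001, 0, 0, 0, 0.7],
  [0.043, -0.006, 0, 0, 0, 0, 0.7],
  [0.042, -0.005, 0.001, 0, 0, 0, 0.7],
  [0.043, -0.006, 0, 0, 0, 0, 0.7],
  [0.042, -0.005, 0.001, 0, 0, 0, 0.7],
  [0.043, -0.006, 0, 0, 0, 0, 0.7],
  [0.042, -0.005, 0.001, 0, 0, 0, 0.7],
])

```text
time: 35.8
ee_pos: [0.5179, 0.1491, 0.1958]
tool_rot: [0.732, 0.682, -0.001, -0.0]
ft_force: [1.0, 0.1, -0.6]
width: 0.028
gripper_force: 59.4
```

Request:
move_arm([
  [0.043, -0.006, 0, 0, 0, 0, 0.7],
  [0, 0, 0.018, 0, 0, 0, 0.7],
  [0, 0, 0.018, 0, 0, 0, 0.7],
  [0, 0, 0.018, 0, 0, 0, 0.7],
  [0, 0, 0.018, 0, 0, 0, 0.7],
  [0, 0, 0.017, 0, 0, 0, 0.7],
  [0, 0, 0.002, 0, 0, 0, 0.7],
  [0, 0, 0.001, 0, 0, 0, 0.7],
])

```text
time: 36.8
ee_pos: [0.516, 0.1915, 0.1051]
tool_rot: [0.732, 0.682, 0.0, -0.0]
ft_force: [1.0, 0.3, -1.2]
width: 0.0279
gripper_force: 59.4
```

Request:
move_arm([
  [0, 0, 0, 0, 0, 0, 0],
  [0, 0, 0, 0, 0, 0, 0],
  [0, 0, 0, 0, 0, 0, 0],
  [0, 0, -0.02, 0, 0, 0, 0],
  [0, 0, -0.04, 0, 0, 0, 0],
  [0, 0, -0.04, 0, 0, 0, 0],
  [-0.04, 0, 0, 0, 0, 0, -0.3],
  [-0.05, 0, 0, 0, 0, 0, -0.3],
])

```text
time: 37.8
ee_pos: [0.5096, 0.1018, 0.2071]
tool_rot: [0.731, 0.683, 0.001, 0.001]
ft_force: [0.0, -0.5, -0.4]
width: 0.0555
gripper_force: 0.0
```

```bash
python3 - <<'E'
from h import *
st(); findall(['ring1','sleeve1'])
x,y=.634,-.197
s=plan([(x,y,.17,1.5,9),(x,y,.090,1.5,5),(x,y,.082,1.5,2)],jaws=-.3,dec=3)
E
```

```text
t 37.8 ee [0.5096 0.1018 0.2071] q [7.308e-01 6.825e-01 1.200e-03 7.000e-04] R [[0.068, 0.998, 0.003], [0.998, -0.068, 0.001], [0.001, 0.003, -1.0]] F [ 0.  -0.5 -0.4] w 0.0555 g 0.0
ring1 top 0.57 [140. 228.] [0.5469 0.3183] err 0.282
ring1 side 0.94 [188. 372.] [0.5553 0.3093] err 0.059
ring1 side 0.92 [221. 352.] [0.5096 0.2568] err 0.119
sleeve1 top 0.72 [279. 158.] [ 0.764  -0.1652] err 0.867
sleeve1 top 0.55 [291. 193.] [ 0.6329 -0.1998] err 0.113
sleeve1 side 0.66 [240. 286.] [0.5561 0.1199] err 0.052
sleeve1 side 0.48 [233. 318.] [0.5243 0.1866] err 0.068
[[-0.032, 0.016, 0.004, 0, 0, 0, -0.3], [-0.032, 0.016, 0.004, 0, 0, 0, -0.3], [-0.032, 0.016, 0.004, 0, 0, 0, -0.3], [-0.032, 0.016, 0.004, 0, 0, 0, -0.3], [-0.032, 0.016, 0.004, 0, 0, 0, -0.3], [-0.033, 0.016, 0.004, 0, 0, 0, -0.3], [-0.032, 0.016, 0.004, 0, 0, 0, -0.3], [-0.033, 0.017, 0.004, 0, 0, 0, -0.3]]
[[-0.032, 0.016, 0.004, 0, 0, 0.001, -0.3], [0, 0, 0.016, 0, 0, 0, -0.3], [0, 0, 0.016, 0, 0, 0, -0.3], [0, 0, 0.016, 0, 0, 0, -0.3], [0, 0, 0.016, 0, 0, 0, -0.3], [0, 0, 0.016, 0, 0, 0, -0.3], [0, 0, 0.004, 0, 0, 0, -0.3], [0, 0, 0.004, 0, 0, 0, -0.3]]
```

Request:
move_arm([
  [-0.032, 0.016, 0.004, 0, 0, 0, -0.3],
  [-0.032, 0.016, 0.004, 0, 0, 0, -0.3],
  [-0.032, 0.016, 0.004, 0, 0, 0, -0.3],
  [-0.032, 0.016, 0.004, 0, 0, 0, -0.3],
  [-0.032, 0.016, 0.004, 0, 0, 0, -0.3],
  [-0.033, 0.016, 0.004, 0, 0, 0, -0.3],
  [-0.032, 0.016, 0.004, 0, 0, 0, -0.3],
  [-0.033, 0.017, 0.004, 0, 0, 0, -0.3],
])

```text
time: 39.1
ee_pos: [0.6209, -0.1642, 0.1731]
tool_rot: [0.731, 0.682, 0.001, -0.0]
ft_force: [1.6, -0.5, 1.0]
width: 0.0555
gripper_force: 0.0
```

Request:
move_arm([
  [-0.032, 0.016, 0.004, 0, 0, 0, -0.3],
  [0, 0, 0.016, 0, 0, 0, -0.3],
  [0, 0, 0.016, 0, 0, 0, -0.3],
  [0, 0, 0.016, 0, 0, 0, -0.3],
  [0, 0, 0.016, 0, 0, 0, -0.3],
  [0, 0, 0.016, 0, 0, 0, -0.3],
  [0, 0, 0.004, 0, 0, 0, -0.3],
  [0, 0, 0.004, 0, 0, 0, -0.3],
])

```text
time: 40.1
ee_pos: [0.6336, -0.198, 0.0809]
tool_rot: [0.732, 0.682, 0.0, 0.0]
ft_force: [0.2, 0.1, -0.2]
width: 0.0551
gripper_force: 0.0
```

Request:
move_arm([
  [0, 0, 0, 0, 0, 0, 0.7],
  [0, 0, 0, 0, 0, 0, 0.7],
  [0, 0, 0, 0, 0, 0, 0.7],
  [0, 0, 0, 0, 0, 0, 0.7],
  [0, 0, -0.03, 0, 0, 0, 0.7],
  [0, 0, -0.05, 0, 0, 0, 0.7],
  [0, 0, -0.04, 0, 0, 0, 0.7],
  [0, 0, 0, 0, 0, 0, 0.7],
])

```text
time: 41.1
ee_pos: [0.635, -0.1982, 0.2046]
tool_rot: [0.732, 0.682, 0.001, 0.003]
ft_force: [0.2, -0.2, -1.7]
width: 0.0284
gripper_force: 59.3
```

```bash
python3 - <<'E'
from h import *
st()
x,y=U(.093,-.095); print(x,y)
s=plan([(x,y,.20,1.5,9),(x,y,.111,1.5,5),(x,y,.108,1.5,2)],jaws=.7,dec=3)
E
```

```text
t 41.1 ee [ 0.635  -0.1982  0.2046] q [0.7318 0.6815 0.0014 0.0025] R [[0.071, 0.997, 0.006], [0.997, -0.071, -0.002], [-0.001, 0.006, -1.0]] F [ 0.2 -0.2 -1.7] w 0.0284 g 59.3
0.47652680000000003 0.133218
[[0.035, -0.02, 0.001, 0, 0, 0, 0.7], [0.036, -0.02, 0, 0, 0, 0, 0.7], [0.035, -0.02, 0.001, 0, 0, 0, 0.7], [0.036, -0.02, 0, 0, 0, 0, 0.7], [0.035, -0.02, 0.001, 0, 0, 0, 0.7], [0.036, -0.02, 0, 0, 0, 0, 0.7], [0.035, -0.021, 0.001, 0, 0, 0, 0.7], [0.036, -0.02, 0, 0, 0, 0, 0.7]]
[[0.035, -0.021, 0.001, 0, 0, 0, 0.7], [0, 0, 0.018, 0, 0, 0, 0.7], [0, 0, 0.018, 0, 0, 0, 0.7], [0, 0, 0.018, 0, 0, 0, 0.7], [0, 0, 0.017, 0, 0, 0, 0.7], [0, 0, 0.018, 0, 0, 0, 0.7], [0, 0, 0.001, 0, 0, 0, 0.7], [0, 0, 0.002, 0, 0, 0, 0.7]]
```

Request:
move_arm([
  [0.035, -0.02, 0.001, 0, 0, 0, 0.7],
  [0.036, -0.02, 0, 0, 0, 0, 0.7],
  [0.035, -0.02, 0.001, 0, 0, 0, 0.7],
  [0.036, -0.02, 0, 0, 0, 0, 0.7],
  [0.035, -0.02, 0.001, 0, 0, 0, 0.7],
  [0.036, -0.02, 0, 0, 0, 0, 0.7],
  [0.035, -0.021, 0.001, 0, 0, 0, 0.7],
  [0.036, -0.02, 0, 0, 0, 0, 0.7],
])

```text
time: 42.1
ee_pos: [0.4916, 0.0975, 0.1957]
tool_rot: [0.732, 0.682, -0.001, -0.001]
ft_force: [0.7, 0.2, -0.0]
width: 0.0279
gripper_force: 59.4
```

Request:
move_arm([
  [0.035, -0.021, 0.001, 0, 0, 0, 0.7],
  [0, 0, 0.018, 0, 0, 0, 0.7],
  [0, 0, 0.018, 0, 0, 0, 0.7],
  [0, 0, 0.018, 0, 0, 0, 0.7],
  [0, 0, 0.017, 0, 0, 0, 0.7],
  [0, 0, 0.018, 0, 0, 0, 0.7],
  [0, 0, 0.001, 0, 0, 0, 0.7],
  [0, 0, 0.001, 0, 0, 0, 0.7],
])

```text
time: 43.1
ee_pos: [0.4747, 0.1332, 0.1051]
tool_rot: [0.732, 0.682, 0.0, -0.0]
ft_force: [0.2, 0.1, -0.0]
width: 0.0281
gripper_force: 59.3
```

Request:
move_arm([
  [0, 0, 0, 0, 0, 0, 0],
  [0, 0, 0, 0, 0, 0, 0],
  [0, 0, 0, 0, 0, 0, 0],
  [0, 0, -0.02, 0, 0, 0, 0],
  [0, 0, -0.05, 0, 0, 0, 0],
  [0, 0, -0.05, 0, 0, 0, 0],
  [-0.05, 0, 0, 0, 0, 0, 0.3],
  [-0.06, 0, 0, 0, 0, 0, 0.3],
])

```text
time: 44.1
ee_pos: [0.4669, 0.023, 0.226]
tool_rot: [0.731, 0.683, 0.001, 0.001]
ft_force: [1.4, -1.2, 0.8]
width: 0.03
gripper_force: 0.0
```

```bash
python3 - <<'E'
from h import *
st(); findall(['ring1','sleeve1'])
a=ctrl.capture('side')['img'][90:384,60:452]; b=ctrl.capture('top')['img']
cv2.imwrite('pics/s3.png',np.hstack([cv2.resize(a,(392,294)),cv2.resize(b[110:310,100:420],(400,250))[:,:].copy() if False else cv2.copyMakeBorder(cv2.resize(b[110:310,100:420],(400,250)),0,44,0,0,cv2.BORDER_CONSTANT)]))
E
```

```text
t 44.1 ee [0.4669 0.023  0.226 ] q [0.7308 0.6826 0.0008 0.0009] R [[0.068, 0.998, 0.002], [0.998, -0.068, -0.0], [-0.0, 0.002, -1.0]] F [ 1.4 -1.2  0.8] w 0.03 g 0.0
ring1 top 0.59 [156. 241.] [0.4984 0.2625] err 0.072
ring1 side 0.84 [225. 354.] [0.507  0.2571] err 0.072
ring1 side 0.74 [186. 367.] [0.5531 0.3089] err 0.052
sleeve1 top 0.59 [191. 224.] [0.5449 0.1296] err 0.067
sleeve1 top 0.51 [173. 242.] [0.4736 0.1996] err 0.119
sleeve1 side 0.75 [269. 303.] [0.4809 0.1243] err 0.145
sleeve1 side 0.64 [243. 286.] [0.5537 0.1186] err 0.076
sleeve1 side 0.56 [250. 332.] [0.4813 0.1908] err 0.071
```

View pics/s3.png

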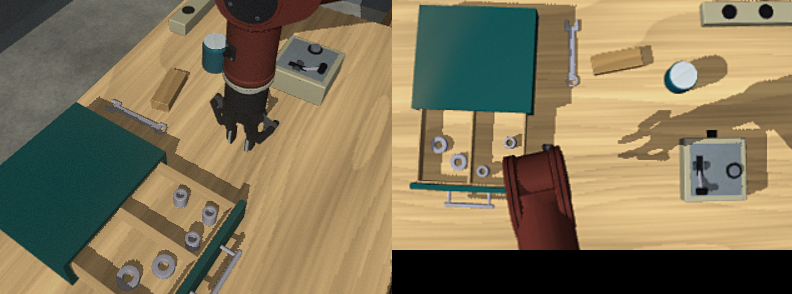

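The picture shows both rings in the left half, three sleeves in the right half, the bench clear and the lever down. One sleeve was knocked aside but is still in its half. Next I'll shut the drawer by the handle.

```bash
python3 - <<'E'
from h import *
s=plan([(.3904,.2345,.19,1.5,8),(.3904,.2345,.107,1.5,6),(.3904,.2345,.103,1.5,2)],jaws=.3,dec=3)
E
```

```text
[[0.026, -0.011, 0.004, 0, 0, 0, 0.3], [0.025, -0.011, 0.004, 0, 0, 0, 0.3], [0.026, -0.011, 0.004, 0, 0, 0, 0.3], [0.025, -0.012, 0.005, 0, 0, 0, 0.3], [0.026, -0.011, 0.004, 0, 0, 0, 0.3], [0.025, -0.012, 0.005, 0, 0, 0.001, 0.3], [0.026, -0.011, 0.004, 0, 0, 0, 0.3], [0.025, -0.012, 0.005, 0, 0, 0.001, 0.3]]
[[0, 0, 0.014, 0, 0, 0, 0.3], [0, 0, 0.014, 0, 0, 0, 0.3], [0, 0, 0.014, 0, 0, 0, 0.3], [0, 0, 0.014, 0, 0, 0, 0.3], [0, 0, 0.013, 0, 0, 0, 0.3], [0, 0, 0.014, 0, 0, 0, 0.3], [0, 0, 0.002, 0, 0, 0, 0.3], [0, 0, 0.002, 0, 0, 0, 0.3]]
```

Request:
move_arm([
  [0.026, -0.011, 0.004, 0, 0, 0, 0.3],
  [0.025, -0.011, 0.004, 0, 0, 0, 0.3],
  [0.026, -0.011, 0.004, 0, 0, 0, 0.3],
  [0.025, -0.012, 0.005, 0, 0, 0, 0.3],
  [0.026, -0.011, 0.004, 0, 0, 0, 0.3],
  [0.025, -0.012, 0.005, 0, 0, 0, 0.3],
  [0.026, -0.011, 0.004, 0, 0, 0, 0.3],
  [0.025, -0.012, 0.005, 0, 0, 0, 0.3],
], force=40)

```text
time: 45.5
ee_pos: [0.3897, 0.2353, 0.19]
tool_rot: [0.731, 0.682, 0.0, -0.0]
ft_force: [0.2, 0.0, 0.1]
width: 0.0302
gripper_force: 0.0
```

Request:
move_arm([
  [0, 0, 0.014, 0, 0, 0, 0.3],
  [0, 0, 0.014, 0, 0, 0, 0.3],
  [0, 0, 0.014, 0, 0, 0, 0.3],
  [0, 0, 0.014, 0, 0, 0, 0.3],
  [0, 0, 0.013, 0, 0, 0, 0.3],
  [0, 0, 0.014, 0, 0, 0, 0.3],
  [0, 0, 0.002, 0, 0, 0, 0.3],
  [0, 0, 0, 0, 0, 0, 0.3],
])

```text
time: 46.5
ee_pos: [0.3905, 0.2334, 0.105]
tool_rot: [0.732, 0.682, -0.0, -0.0]
ft_force: [0.2, 0.4, 0.1]
width: 0.0299
gripper_force: 0.0
```

Request:
move_arm([
  [0, 0, 0, 0, 0, 0, 1],
  [0, 0, 0, 0, 0, 0, 1],
  [0, 0, 0, 0, 0, 0, 1],
  [0, 0.005, 0, 0, 0, 0, 1],
  [0, 0.01, 0, 0, 0, 0, 1],
  [0, 0.015, 0, 0, 0, 0, 1],
  [0, 0.015, 0, 0, 0, 0, 1],
  [0, 0.015, 0, 0, 0, 0, 1],
])

```text
time: 47.5
ee_pos: [0.4512, 0.2294, 0.1053]
tool_rot: [0.732, 0.682, 0.0, 0.0]
ft_force: [-1.3, -0.4, 7.5]
width: 0.0097
gripper_force: 39.4
```

Request:
move_arm([
  [0, 0.016, 0, 0, 0, 0, 1],
  [0, 0.016, 0, 0, 0, 0, 1],
  [0, 0.016, 0, 0, 0, 0, 1],
  [0, 0.016, 0, 0, 0, 0, 1],
  [0, 0.016, 0, 0, 0, 0, 1],
  [0, 0.014, 0, 0, 0, 0, 1],
  [0, 0.01, 0, 0, 0, 0, 1],
  [0, 0.008, 0, 0, 0, 0, 1],
])

```text
time: 48.5
ee_pos: [0.5628, 0.2218, 0.1054]
tool_rot: [0.732, 0.682, 0.001, -0.0]
ft_force: [-0.9, 1.8, 5.7]
width: 0.0091
gripper_force: 39.4
```

Request:
move_arm([
  [0, 0.005, 0, 0, 0, 0, 1],
  [0, 0.004, 0, 0, 0, 0, 1],
  [0, 0.003, 0, 0, 0, 0, 1],
  [0, 0.002, 0, 0, 0, 0, 1],
  [0, 0.002, 0, 0, 0, 0, 1],
  [0, 0.002, 0, 0, 0, 0, 1],
  [0, 0, 0, 0, 0, 0, 1],
  [0, 0, 0, 0, 0, 0, 1],
])

```text
time: 49.5
ee_pos: [0.5755, 0.2212, 0.1052]
tool_rot: [0.731, 0.682, -0.004, -0.002]
ft_force: [-24.0, -2.2, 24.6]
width: 0.0095
gripper_force: 41.7
```

Request:
move_arm([
  [0, -0.003, 0, 0, 0, 0, 0.3],
  [0, 0, 0, 0, 0, 0, 0.3],
  [0, 0, 0, 0, 0, 0, 0.3],
  [0, 0, -0.015, 0, 0, 0, 0.3],
  [0, 0, -0.03, 0, 0, 0, 0.3],
  [0, 0, -0.05, 0, 0, 0, 0.3],
  [0, -0.01, -0.05, 0, 0, 0, 1],
  [-0.04, -0.02, 0, 0, 0, 0, 1],
])

```text
time: 50.5
ee_pos: [0.5457, 0.1857, 0.2552]
tool_rot: [0.73, 0.683, 0.004, 0.001]
ft_force: [0.3, -0.7, -0.9]
width: 0.0
gripper_force: 0.0
```

```bash
python3 - <<'E'
from h import *
st()
b=ctrl.capture('top'); cv2.imwrite('pics/t4.png',cv2.resize(b['img'][110:310,100:420],None,fx=2.5,fy=2.5,interpolation=cv2.INTER_CUBIC))
for d in ctrl.silhouettes('top','lever_grip'):
    ys,xs=np.nonzero(d['region']); print(d['score'],xs.min(),xs.max(),ys.min(),ys.max(),at(b,(xs.mean(),ys.mean()),.094))
f=lambda x,y:(100+(x+.5)/2.5-.5,110+(y+.5)/2.5-.5)
print(at(b,f(620,383),.1))
s=plan([(.50,-.05,.26,.8,9),(.40,-.28,.26,.1,7),(.36,-.343,.22,0,3),(.36,-.343,.1555,0,5)],jaws=1,dec=3)
E
```

```text
t 50.5 ee [0.5457 0.1857 0.2552] q [0.7304 0.683  0.0044 0.0011] R [[0.067, 0.998, 0.008], [0.998, -0.067, 0.004], [0.005, 0.008, -1.0]] F [ 0.3 -0.7 -0.9] w 0.0 g 0.0
0.45 118 210 197 217 [0.60372985 0.1532936  0.094     ]
[ 0.40977371 -0.34360637  0.1       ]
[[-0.026, -0.003, -0.001, 0, 0, 0.077, 1.0], [-0.026, -0.001, -0.001, 0, 0, 0.077, 1.0], [-0.026, 0.001, -0.001, 0, 0, 0.077, 1.0], [-0.026, 0.003, -0.001, 0, 0, 0.078, 1.0], [-0.025, 0.005, -0.001, 0, 0, 0.077, 1.0], [-0.025, 0.007, -0.001, 0, 0, 0.078, 1.0], [-0.024, 0.009, -0.001, 0, 0, 0.077, 1.0], [-0.023, 0.01, -0.001, 0, 0, 0.078, 1.0]]
[[-0.023, 0.012, -0.001, 0, 0, 0.077, 1.0], [-0.034, 0.013, 0, 0, 0, 0.1, 1.0], [-0.032, 0.016, 0, 0, 0, 0.1, 1.0], [-0.03, 0.019, 0, 0, 0, 0.1, 1.0], [-0.028, 0.022, 0, 0, 0, 0.1, 1.0], [-0.026, 0.025, 0, 0, 0, 0.1, 1.0], [-0.023, 0.027, 0, 0, 0, 0.1, 1.0], [-0.021, 0.029, 0, 0, 0, 0.1, 1.0]]
[[-0.015, 0.02, 0.013, 0, 0, 0.033, 1.0], [-0.015, 0.02, 0.014, 0, 0, 0.034, 1.0], [-0.014, 0.021, 0.013, 0, 0, 0.033, 1.0], [0, 0, 0.013, 0, 0, 0, 1.0], [0, 0, 0.013, 0, 0, 0, 1.0], [0, 0, 0.013, 0, 0, 0, 1.0], [0, 0, 0.013, 0, 0, 0, 1.0], [0, 0, 0.013, 0, 0, 0, 1.0]]
```

View pics/t4.png

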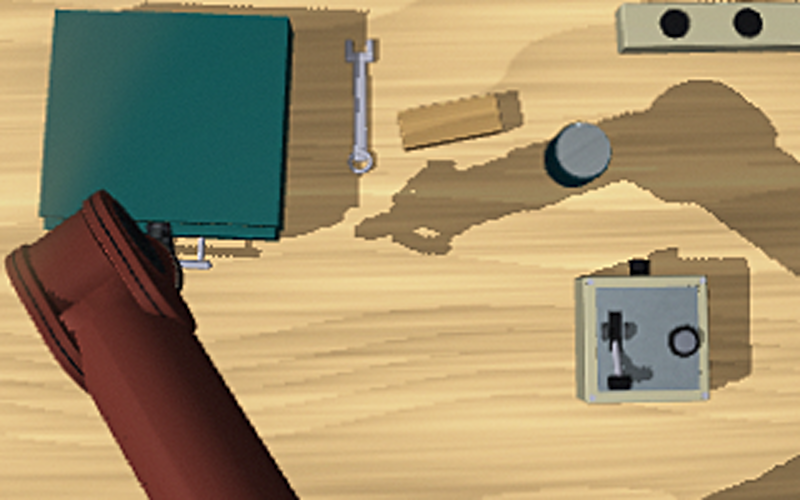

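The drawer looks shut, with the handle end at (211,265), and the lever is down with its grip at (620,383). I'll move to the front of the lever.

Request:
move_arm([
  [-0.026, -0.003, -0.001, 0, 0, 0.077, 1.0],
  [-0.026, -0.001, -0.001, 0, 0, 0.077, 1.0],
  [-0.026, 0.001, -0.001, 0, 0, 0.077, 1.0],
  [-0.026, 0.003, -0.001, 0, 0, 0.078, 1.0],
  [-0.025, 0.005, -0.001, 0, 0, 0.077, 1.0],
  [-0.025, 0.007, -0.001, 0, 0, 0.078, 1.0],
  [-0.024, 0.009, -0.001, 0, 0, 0.077, 1.0],
  [-0.023, 0.01, -0.001, 0, 0, 0.078, 1.0],
])

```text
time: 51.6
ee_pos: [0.5056, -0.0224, 0.258]
tool_rot: [0.906, 0.424, 0.0, 0.0]
ft_force: [0.8, -1.2, -0.8]
width: 0.0001
gripper_force: 0.0
```

Request:
move_arm([
  [-0.023, 0.012, -0.001, 0, 0, 0.077, 1.0],
  [-0.034, 0.013, 0, 0, 0, 0.1, 1.0],
  [-0.032, 0.016, 0, 0, 0, 0.1, 1.0],
  [-0.03, 0.019, 0, 0, 0, 0.1, 1.0],
  [-0.028, 0.022, 0, 0, 0, 0.1, 1.0],
  [-0.026, 0.025, 0, 0, 0, 0.1, 1.0],
  [-0.023, 0.027, 0, 0, 0, 0.1, 1.0],
  [-0.021, 0.029, 0, 0, 0, 0.1, 1.0],
])

```text
time: 52.6
ee_pos: [0.4008, -0.2784, 0.259]
tool_rot: [0.999, 0.049, 0.0, 0.0]
ft_force: [0.2, 0.4, -0.3]
width: -0.0001
gripper_force: 0.0
```

```bash
python3 - <<'E'
from h import *
st()
c=ctrl.capture('side')
b=c['img'][90:384,60:452]; cv2.imwrite('pics/s5.png',cv2.resize(b,None,fx=2,fy=2,interpolation=cv2.INTER_CUBIC))
s=plan([(.355,-.343,.22,0,3),(.355,-.343,.1555,0,5)],jaws=1,dec=3)
E
```

```text
t 52.6 ee [ 0.4008 -0.2784  0.259 ] q [9.988e-01 4.870e-02 1.000e-04 0.000e+00] R [[0.995, 0.097, 0.0], [0.097, -0.995, -0.0], [0.0, 0.0, -1.0]] F [ 0.2  0.4 -0.3] w -0.0001 g 0.0
[[-0.016, 0.019, 0.013, 0, 0, 0.029, 1.0], [-0.016, 0.019, 0.013, 0, 0, 0.029, 1.0], [-0.015, 0.019, 0.013, 0, 0, 0.029, 1.0], [0, 0, 0.013, 0, 0, 0, 1.0], [0, 0, 0.013, 0, 0, 0, 1.0], [0, 0, 0.013, 0, 0, 0, 1.0], [0, 0, 0.013, 0, 0, 0, 1.0], [0, 0, 0.012, 0, 0, 0, 1.0]]
```

View pics/s5.png

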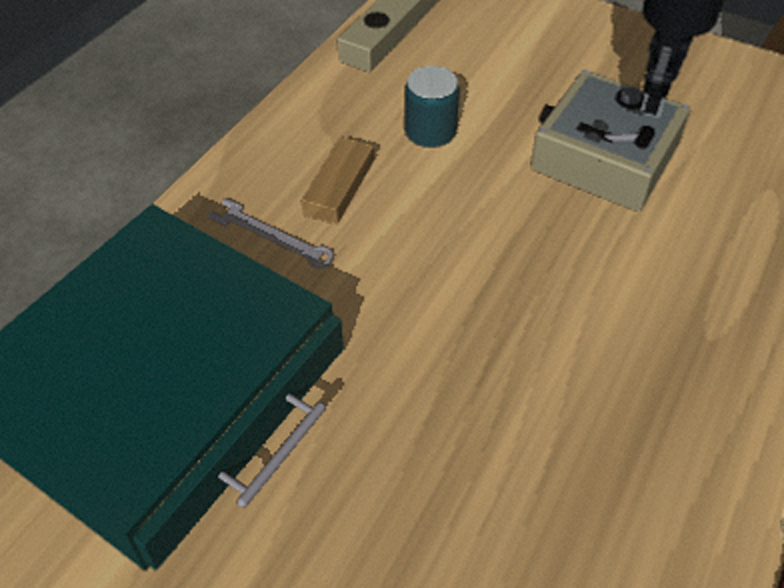

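The side view shows the drawer shut, with the light gap that was there at the start now gone. The bench is clear and the lever is down at (645,137). I'll lower in front of the grip and push it up and back.

Request:
move_arm([
  [-0.016, 0.019, 0.013, 0, 0, 0.03, 1.0],
  [-0.016, 0.019, 0.013, 0, 0, 0.03, 1.0],
  [-0.015, 0.019, 0.013, 0, 0, 0.03, 1.0],
  [0, 0.001, 0.013, 0, 0, 0, 1.0],
  [0, 0, 0.013, 0, 0, 0, 1.0],
  [0, 0, 0.013, 0, 0, 0, 1.0],
  [0, 0, 0.013, 0, 0, 0, 1.0],
  [0, 0, 0.012, 0, 0, 0, 1.0],
])

```text
time: 53.65
ee_pos: [0.3594, -0.3375, 0.1551]
tool_rot: [1.0, 0.007, -0.0, -0.0]
ft_force: [-0.5, 0.1, -0.3]
width: -0.0002
gripper_force: 0.0
```

Request:
move_arm([
  [0.012, 0, 0, 0, 0, 0, 1.0],
  [0.012, 0, 0, 0, 0, 0, 1.0],
  [0.01, 0, -0.001, 0, 0, 0, 1.0],
  [0.006, 0, -0.003, 0, 0, 0, 1.0],
  [0.006, 0, -0.004, 0, 0, 0, 1.0],
  [0.006, 0, -0.004, 0, 0, 0, 1.0],
  [0.006, 0, -0.003, 0, 0, 0, 1.0],
  [0, 0, 0, 0, 0, 0, 1.0],
])

```text
time: 54.65
ee_pos: [0.4007, -0.3382, 0.1691]
tool_rot: [1.0, 0.002, -0.017, -0.004]
ft_force: [-76.9, 13.3, 52.2]
width: -0.0002
gripper_force: 39.5
```

The push jammed at 77 N because the fingertips rode too high on the bar. I'll back off and instead hold the bar by its end faces, then follow its arc.

Request:
move_arm([
  [-0.02, 0, 0, 0, 0, 0, 1.0],
  [-0.03, 0, 0, 0, 0, 0, 1.0],
  [-0.01, 0, -0.01, 0, 0, 0, 1.0],
  [0, 0, -0.02, 0, 0, 0, 1.0],
  [0, 0, -0.03, 0, 0, 0, 0],
  [0, 0, -0.03, 0, 0, 0, 0],
  [0, 0, 0, 0, 0, 0, 0],
  [0, 0, 0, 0, 0, 0, 0],
])

```text
time: 55.65
ee_pos: [0.3578, -0.3376, 0.2611]
tool_rot: [1.0, 0.007, 0.0, 0.0]
ft_force: [-0.3, 0.4, 0.3]
width: 0.0424
gripper_force: 0.0
```

```bash
python3 - <<'E'
from h import *
st()
c=ctrl.capture('side'); a=c['img'][115:205,310:420]; cv2.imwrite('pics/s6.png',cv2.resize(a,None,fx=6,fy=6,interpolation=cv2.INTER_CUBIC))
def G(phi,C=(.4627,-.386),yaw=-.026,by=.042):
    bx=.010-.07*np.sin(phi); return np.array([C[0]+bx*np.cos(yaw)-by*np.sin(yaw),C[1]+bx*np.sin(yaw)+by*np.cos(yaw),.062+.07*np.cos(phi)])
p=G(1.1); print(p,G(-.25))
for e in(-.014,.014):
    q=(proj(c,p+[0,e,0])-[310,115]+.5)*6; print('bar end px',q)
E
```

```text
t 55.65 ee [ 0.3578 -0.3376  0.2611] q [1.0e+00 7.2e-03 3.0e-04 1.0e-04] R [[1.0, 0.014, 0.001], [0.014, -1.0, -0.0], [0.001, 0.0, -1.0]] F [-0.3  0.4  0.3] w 0.0424 g 0.0
[ 0.41142507 -0.34265235  0.09375173] [ 0.49110092 -0.34472439  0.12982387]
bar end px [449.10803055 239.71506254]
bar end px [427.21921629 278.36515217]
```

View pics/s6.png

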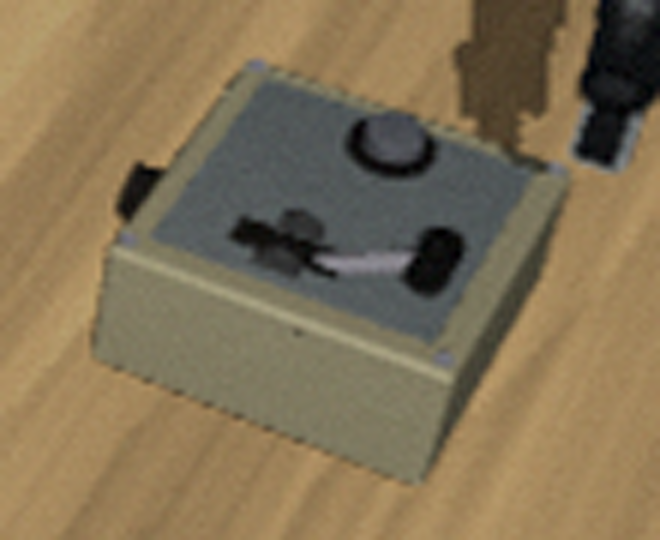

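The crop shows the lever bar at about (437,262), and my model predicts (438,259), so the position is good.

```bash
python3 - <<'E'
from h import *
s=plan([(.4115,-.3427,.20,-.026,3),(.4115,-.3427,.150,-.026,4),(.4115,-.3427,.149,-.026,1)],jaws=-.1,dec=4)
P=[np.array([.01-.07*np.sin(f),.07*np.cos(f)]) for f in np.linspace(1.1,-.25,15)]
print(np.round(np.diff(P,axis=0),4).tolist())
E
```

```text
[[0.018, 0.002, 0.0202, 0, 0, 0.0134, -0.1], [0.018, 0.0017, 0.0202, 0, 0, 0.0135, -0.1], [0.018, 0.0015, 0.0202, 0, 0, 0.0134, -0.1], [0, 0, 0.0125, 0, 0, 0, -0.1], [0, 0, 0.0125, 0, 0, 0, -0.1], [0, 0, 0.0125, 0, 0, 0, -0.1], [0, 0, 0.0125, 0, 0, 0, -0.1], [0, 0, 0.001, 0, 0, 0, -0.1]]
[[0.0033, 0.0059], [0.0039, 0.0055], [0.0044, 0.0051], [0.0049, 0.0047], [0.0053, 0.0042], [0.0057, 0.0036], [0.006, 0.0031], [0.0063, 0.0025], [0.0065, 0.0019], [0.0066, 0.0012], [0.0067, 0.0006], [0.0067, -0.0001], [0.0067, -0.0007], [0.0066, -0.0014]]
```

Request:
move_arm([
  [0.018, 0.002, 0.02, 0, 0, 0.013, -0.1],
  [0.018, 0.002, 0.02, 0, 0, 0.013, -0.1],
  [0.018, 0.001, 0.02, 0, 0, 0.013, -0.1],
  [0, 0, 0.0125, 0, 0, 0, -0.1],
  [0, 0, 0.0125, 0, 0, 0, -0.1],
  [0, 0, 0.0125, 0, 0, 0, -0.1],
  [0, 0, 0.0125, 0, 0, 0, -0.1],
  [0, 0, 0.001, 0, 0, 0, -0.1],
], force=25)

```text
time: 56.7
ee_pos: [0.4106, -0.3426, 0.149]
tool_rot: [1.0, -0.013, -0.001, -0.0]
ft_force: [-0.6, 0.2, -0.5]
width: 0.0473
gripper_force: 0.0
```

Request:
move_arm([
  [0, 0, 0, 0, 0, 0, 0.6],
  [0, 0, 0, 0, 0, 0, 0.6],
  [0, 0, 0, 0, 0, 0, 0.6],
  [0, 0, 0, 0, 0, 0, 0.6],
  [0.003, 0, -0.006, 0, 0, 0, 0.6],
  [0.004, 0, -0.0055, 0, 0, 0, 0.6],
  [0, 0, 0, 0, 0, 0, 0.6],
  [0, 0, 0, 0, 0, 0, 0.6],
])

```text
time: 57.7
ee_pos: [0.4183, -0.3428, 0.1615]
tool_rot: [1.0, -0.013, 0.0, -0.0]
ft_force: [0.1, 2.1, -1.3]
width: 0.0276
gripper_force: 25.8
```

The bar is gripped at its ends (27.6 mm) with low force. I'll follow the arc.

Request:
move_arm([
  [0.0045, 0, -0.005, 0, 0, 0, 0.6],
  [0.005, 0, -0.0045, 0, 0, 0, 0.6],
  [0.0055, 0, -0.004, 0, 0, 0, 0.6],
  [0.0055, 0, -0.0035, 0, 0, 0, 0.6],
  [0.006, 0, -0.003, 0, 0, 0, 0.6],
  [0.006, 0, -0.0025, 0, 0, 0, 0.6],
  [0.0065, 0, -0.002, 0, 0, 0, 0.6],
  [0, 0, 0, 0, 0, 0, 0.6],
])

```text
time: 58.7
ee_pos: [0.458, -0.3437, 0.1861]
tool_rot: [1.0, -0.012, 0.0, -0.0]
ft_force: [-2.0, 3.8, -1.5]
width: 0.0273
gripper_force: 25.5
```

Request:
move_arm([
  [0.0065, 0, -0.0012, 0, 0, 0, 0.6],
  [0.0065, 0, -0.0006, 0, 0, 0, 0.6],
  [0.0065, 0, 0, 0, 0, 0, 0.6],
  [0.0065, 0, 0.0007, 0, 0, 0, 0.6],
  [0.006, 0, 0.0012, 0, 0, 0, 0.6],
  [0.002, 0, 0.0004, 0, 0, 0, 0.6],
  [0, 0, 0, 0, 0, 0, 0.6],
  [0, 0, 0, 0, 0, 0, 0.6],
])

```text
time: 59.7
ee_pos: [0.4916, -0.3445, 0.186]
tool_rot: [1.0, -0.012, 0.001, 0.0]
ft_force: [-1.0, 4.8, 2.7]
width: 0.0274
gripper_force: 25.0
```

Request:
move_arm([
  [0.0015, 0, 0.0004, 0, 0, 0, 0.6],
  [0, 0, 0, 0, 0, 0, 0.6],
  [0, 0, 0, 0, 0, 0, -0.1],
  [0, 0, 0, 0, 0, 0, -0.1],
  [0, 0, 0, 0, 0, 0, -0.1],
  [0, 0, -0.02, 0, 0, 0, -0.1],
  [0, 0, -0.05, 0, 0, 0, -0.1],
  [0, 0, -0.05, 0, 0, 0, -0.1],
])

```text
time: 60.7
ee_pos: [0.4926, -0.3448, 0.3078]
tool_rot: [1.0, -0.013, 0.0, 0.0]
ft_force: [0.5, -0.2, 1.0]
width: 0.0471
gripper_force: 0.0
```

Request:
move_arm([
  [-0.03, 0.03, 0, 0, 0, 0, -0.1],
  [-0.03, 0.04, 0, 0, 0, 0, -0.1],
  [-0.03, 0.04, 0, 0, 0, 0, -0.1],
  [0, 0.04, 0, 0, 0, 0, -0.1],
  [0, 0.04, 0, 0, 0, 0, -0.1],
  [0, 0, 0, 0, 0, 0, -0.1],
  [0, 0, 0, 0, 0, 0, -0.1],
  [0, 0, 0, 0, 0, 0, -0.1],
])

```text
time: 61.7
ee_pos: [0.3986, -0.5314, 0.3059]
tool_rot: [1.0, -0.012, 0.0, 0.0]
ft_force: [0.9, -0.5, 0.6]
width: 0.0468
gripper_force: 0.0
```

```bash
python3 - <<'E'
from h import *
st()
c=ctrl.capture('side'); p0=cv2.imread('pics/side0.png')
a=np.hstack([c['img'][115:205,310:420],p0[115:205,310:420]]); 
cv2.imwrite('pics/s7.png',np.vstack([cv2.resize(a,(748,306),interpolation=cv2.INTER_CUBIC),cv2.copyMakeBorder(cv2.resize(c['img'][90:384,60:452],(374,280)),0,0,0,374,0)]))
E
```

```text
t 61.7 ee [ 0.3986 -0.5314  0.3059] q [ 9.999e-01 -1.180e-02  4.000e-04  1.000e-04] R [[1.0, -0.024, 0.001], [-0.024, -1.0, -0.0], [0.001, 0.0, -1.0]] F [ 0.9 -0.5  0.6] w 0.0468 g 0.0
```

View pics/s7.png

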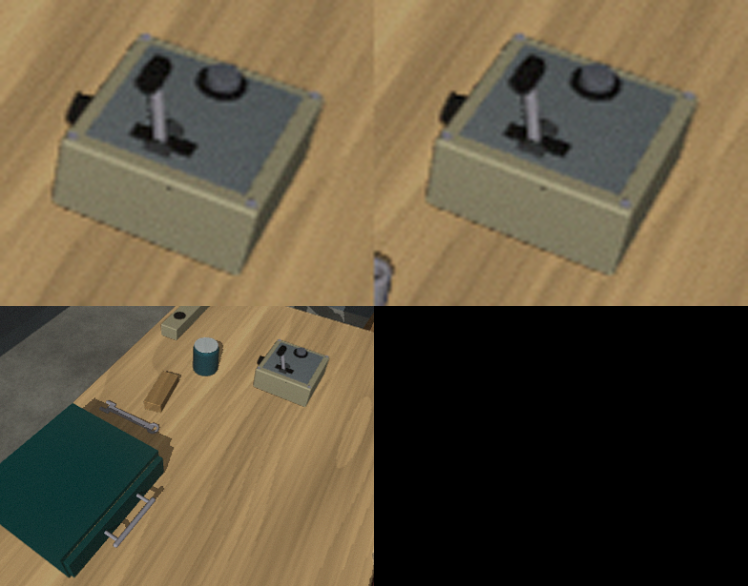

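The lever at (153,75) matches the initial picture at (527,75). The drawer is shut, and the tin, offcut and spanner look where they started.

```bash
python3 -c "
from rig import ctrl
print(ctrl.close_job())"
```

```text
the job is handed in; nothing more can be done
None
```

I handed the job in; no verdict came back. I pressed the test button and the lever dropped, then put both rings in the left half of the drawer and all three sleeves in the right half. I shut the drawer, lifted the lever fully back up and let go. In the last picture the tin, offcut and spanner look undisturbed. My first try at lifting the lever jammed at about 77 N at the wrist, so I backed off and lifted it by gripping the bar ends.

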